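# Clamp an eyepiece for lens cleaning with a turnbuckle clamp

### The arm

A 7-joint arm with a two-finger parallel gripper is mounted at the origin on the work surface. World frame = base frame: x ahead of the robot, y to its left, z up, the work surface at z = 0. Lengths are in m, angles in rad, forces in N, time in s.
With the tool pointing down it reaches from about 0.35 to 0.9 m from the base axis. Payload 19.9 kg.
Tool frame: the origin (TCP) lies on the front face of the gripper's body, between the roots of the fingers; the fingertips stand 97 mm ahead of it and the grasp point (between the pads) lies 78 mm ahead of it (ctrl.grip_depth is the distance from the TCP to the grasp point, in m); x points along the fingers, y is the direction in which the jaws open and shut, and the axes are right-handed (so a half turn about x gives the same grasp; the last joint's range is limited). The gripper opens to 94 mm and grips with 3 to 60 N. Pads are 16 mm wide; open, the fingers measure 119 mm over their backs; the gripper's body (75 mm by 177 mm) begins 78 mm behind the grasp point.
Start: joints at [-0.042, 0.417, -0.01, 1.614, 0.005, 1.111, -0.053], TCP at [0.625, 0, 0.303] pointing down, gripper open.
Joint ranges: [-2.81, 2.81], [-0.39, 2.02], [-1.27, 1.25], [0.06, 2.57], [-1.19, 4.33], [0.19, 2], [-2.82, 2.82]. Speed limits (rad/s): [1.89, 1.89, 2.39, 2.39, 3.01, 3.01, 3.01].

### API

Orientations are given as a unit quaternion [x, y, z, w].
In Python, from workcell import readout, viewer, ctrl gives the robot as it stands. The module is installed in compiled form; this text tells all that it offers.
- The arm moves only by the shell command python3 -m inch 'ROWS' [FORCE]. ROWS is JSON, a list of rows, each a list of 7 numbers: the turn, a rotation vector about the tool's x, y, z in degrees, then the shift along the tool's x, y, z in m, then the finger opening in m, from 0 to 0.094. In form: [[ax, ay, az, tx, ty, tz, hand], ...]. A call has exactly 8 rows; each row shifts and turns the commanded pose from where the row before left it, along the tool's axes as they then stand; what a row does not reach is not made up. A row lasts 1/12 s, in which the tool goes at most 41.7 mm and 7.16 degrees, less where a joint would pass 70% of its speed; a pose out of reach is approached as far as the arm can. A call is refused whole if a number of a shift passes 0.0417 or a number of a turn 7.16, either way. A call with a gripper value outside its range is refused whole. The fingers move at their own pace and stop on an object; FORCE is the grip in N (left out, the last holds). Time passes only in rows, so rows that do not move let the fingers close, or fill a call up. It gives the time, the measured TCP pose, the force and the opening at its end, in the units of the state.
- readout.state(): the state, without advancing time (a new reading comes with each control period).
- viewer.get_image(name): name is "scene" or "side" or "wrist"; returns a dict with "img" (480x640x3 uint8, red, green, blue), "intrinsics" (3x3 intrinsics, pixels), "dist_coeffs" ([k1, k2, p1, p2, k3] as OpenCV has them; the pictures are not rectified), "origin" and "attitude" of the camera in the world; the wrist camera has in their place "mount" (4x4, takes a point from camera to tool coordinates, whose origin is the TCP and whose axes are the tool frame's). Camera axes: x right, y up, looking along -z (the intrinsics and any distortion apply to the point x, -y, -z); pixel columns grow to the right and rows downward; lengths in m; the calibration is good to about 2 mm. A picture is of the moment at which its call begins: read the wrist's pose just before it. There is no depth.
- ctrl.close_job(): hands the job in, once; it reports no verdict.
The state is a dict: "clock": time; "joint_positions": joint angles; "joint_velocities": joint speeds; "effort": joint torques, N m; "tool_pos": TCP position; "ee_rot": TCP orientation; "contact_force": force on the tool from outside, world axes, zero at the start; "wrist_torque": the same for the moment, N m; "finger_gap": opening from 0.0 (shut) to 1.0 (fully open).
Only numpy, scipy, OpenCV 4.12 (cv2) and the standard library are available. Lean on these libraries where they do the work, as an engineer would, in place of code of your own. Each camera call takes 0.05 s, during which the arm holds its last target.

### The job

Stand the tall eyepiece upright in the lens-cleaning clamp, on the round pad between the two V jaws, and let go of it. Then turn the clamp's turnbuckle by its cross-bars until both jaws have drawn in and hold the barrel firmly, going by feel so that the thin barrel is not crushed; leave the other things on the bench alone.

Things in the scene. Friction and masses are not known exactly. Their poses are not given: they have to be found in the camera images.
- clamp: lens-cleaning clamp, fixed to the bench: grey base plate 200 mm (its x) by 190 mm (its y), 12 mm thick; origin at the centre of its underside, z up. Its x points from the nest to the turnbuckle, roughly away from the robot. Along both y sides, 50 to 77 mm from the middle, run the jaws' arms, up to 38 mm high, each ending at its x = +50 mm in a 30 mm wide post 86 mm high.
- nest (a point): centre of the clamp's nest, on top of a 2 mm rubber pad of 40 mm diameter midway between the jaws, 14 mm above the bench, at the clamp's x = -50 mm: the eyepiece stands here
- jaw_left: aluminium V jaw on the clamp's +y side, 120 degree V, faces 24 mm long, from 16 to 42 mm above the bench; origin at the apex of the V, 14 mm above the bench. The apex is 23 to 26.3 mm from the nest's centre at the start, 17.3 mm when it touches a centred 30 mm barrel. Both jaws slide along the clamp's y together, moved only by the turnbuckle.
- jaw_right: the same on the clamp's -y side
- turnbuckle_mid (a point): middle of the steel turnbuckle (72 mm long, 24 mm thick, between the posts), on its axis, which is level and along the clamp's y, 70 mm above the bench, 100 mm from the nest. In its middle plane four round cross-bars, 8 mm thick and at right angles, stand out radially and end in black balls of 12 mm diameter with centres 44 mm from the axis.
- turnbuckle (a joint): turn of the body, rad. At q the bars lean q, q - pi/2, ... from straight up towards the clamp's +x; q grows (tightens) as an upper bar is pushed to +x, away from the nest: each jaw draws in 3.18 mm per rad. Starts 0 to 1, meets the barrel near 2.9: push several bars in turn. Running free it takes 0.15 N m (3 to 5 N at a bar); then each 0.064 N m more adds 10 N of squeeze. It stays where left.
- eyepiece: the tall microscope eyepiece, standing loose on the bench: steel barrel of 30 mm diameter from 0 to 46 mm height, black grip of 36 mm diameter from 46 to 72 mm, rubber rim of 30 mm diameter up to 76 mm; about 0.12 kg; origin at the centre of its underside, z up. Its barrel is thin: the jaws must squeeze it with more than 12 N to hold it and 80 N crush it.
- short_eyepiece: a short eyepiece of the same diameters but only 48 mm high, to be left alone; it may stand at either of the two eyepieces' places; origin at the centre of its underside
- objective: bystander: brass objective lens, 24 mm diameter, 44 mm high
- bottle: bystander: amber bottle, 40 mm diameter, 85 mm high
- screwdriver: bystander: screwdriver lying on the bench, 160 mm long
- dish: bystander: shallow white dish, 90 mm diameter, 16 mm high
- mug: bystander: steel mug, 76 mm diameter, 90 mm high
- dust_cap: bystander: black dust cap, 44 mm diameter, 14 mm high

How it is judged:
On the way, in this order (a step that is already met when the one before it is completed fails the run):
1. the tall eyepiece stands upright on the pad between the jaws, let go, the jaws not yet closed on it (horizontal distance between eyepiece and nest below 0.01 m and height (world z) of eyepiece below 0.018 m and angle between eyepiece's own z axis and vertical below 0.08 rad and contact force between the fingers and eyepiece below 0.05 N and value of joint turnbuckle below 1.9 rad), for 0.2 s.
2. both jaws hold the barrel (horizontal distance between eyepiece and nest below 0.006 m and height (world z) of eyepiece below 0.018 m and angle between eyepiece's own z axis and vertical below 0.08 rad and contact force between each of jaw_left, jaw_right and eyepiece above 12 N), for 0.2 s.
At the end, for the whole second after the job is handed in: the tall eyepiece stands upright (within 0.08 rad) on the pad, within 6 mm of the nest's centre, its underside under 18 mm above the bench, at rest and released, with each of the two jaws pressing on it with more than 12 N (all of step 2 and contact force between the fingers and eyepiece below 0.05 N and linear speed of eyepiece below 0.01 m/s and angular speed of eyepiece below 0.1 rad/s); the robot touches nothing.
It fails at once if the barrel is crushed: a jaw presses on the eyepiece with more than 80 N (contact force between any of jaw_left, jaw_right and eyepiece above 80 N).
It fails at once if another thing on the bench is moved by more than 30 mm or, if upright, tipped over (distance of any of short_eyepiece, objective, bottle, screwdriver, dish, mug, dust_cap from where it was at the start of the episode above 0.03 m or angle between any of short_eyepiece, objective, bottle, mug's own z axis and vertical above 0.6 rad).
It also fails if it takes over 72 s, if anything falls off the work surface, if the arm or the gripper's body presses on something with over 40 N, if the wrist force passes 120 N, or if a joint passes its speed limit or range.

## Working session

There is one attempt and no reset: what is moved stays moved. The work goes in short steps, Python scripts to look and compute and a shell command to move; the robot and the scene stay as the last step left them, time stands still between calls to the robot, and variables do not carry over. Pictures are saved under pics/ and viewed, and the job is handed in when it is done.

```bash
mkdir -p pics; ls; cat > h.py <<'E'
import numpy as np, cv2, json
from scipy.spatial.transform import Rotation as R
from workcell import readout, viewer, ctrl
E
python3 - <<'E'
from h import *
print(readout.state())
for n in ["scene","side","wrist"]:
    d=viewer.get_image(n)
    cv2.imwrite(f"pics/{n}0.png",d["img"][:,:,::-1])
    np.save(f"pics/{n}0.npy",{k:v for k,v in d.items()},allow_pickle=True)
    print(n,{k:np.round(np.array(v),4).tolist() for k,v in d.items() if k!="img"})
E
```

```text
pics
{'clock': 0.0, 'joint_positions': array([-0.04150367,  0.41798773, -0.01031276,  1.61417696,  0.00467183,
        1.11073249, -0.05300899]), 'joint_velocities': array([-8.37942078e-04,  5.71499792e-04, -2.97956054e-05,  9.82131071e-04,
        1.11939949e-04,  7.86340250e-04,  6.42589677e-04]), 'effort': array([ 3.52895018e-03, -8.51262331e+01,  6.40313700e-01, -4.25991547e+01,
       -4.87577857e-02,  1.87510403e-02,  1.73272206e-04]), 'tool_pos': array([6.24729770e-01, 9.11608066e-06, 3.02015413e-01]), 'ee_rot': array([-0.49966408, -0.50030314,  0.50033605, -0.49969632]), 'contact_force': array([-0.02136743, -0.47230068, -0.03654412]), 'wrist_torque': array([ 0.0468817,  0.0127014, -0.0228255]), 'finger_gap': 0.9980096941540578}
scene {'intrinsics': [[444.6589, 0.0, 317.7543], [0.0, 444.6589, 240.2691], [0.0, 0.0, 1.0]], 'dist_coeffs': [-0.0529, 0.0, 0.0, 0.0, 0.0], 'origin': [1.1265, 0.5352, 0.6535], 'attitude': [0.1808, 0.4111, 0.8175, 0.3606]}
side {'intrinsics': [[551.8586, 0.0, 309.0704], [0.0, 551.8586, 242.377], [0.0, 0.0, 1.0]], 'dist_coeffs': [-0.1269, 0.0, 0.0, 0.0, 0.0], 'origin': [0.3488, -0.6851, 0.9614], 'attitude': [0.3401, -0.0503, -0.1601, 0.9253]}
wrist {'intrinsics': [[346.4338, 0.0, 322.5493], [0.0, 346.4338, 242.5133], [0.0, 0.0, 1.0]], 'dist_coeffs': [0.0154, 0.0, 0.0, 0.0, 0.0], 'mount': [[-0.0005, 0.2578, -0.9662, -0.0826], [1.0, 0.0005, -0.0004, -0.0002], [0.0004, -0.9662, -0.2578, -0.0769], [0.0, 0.0, 0.0, 1.0]]}
```

View pics/scene0.png

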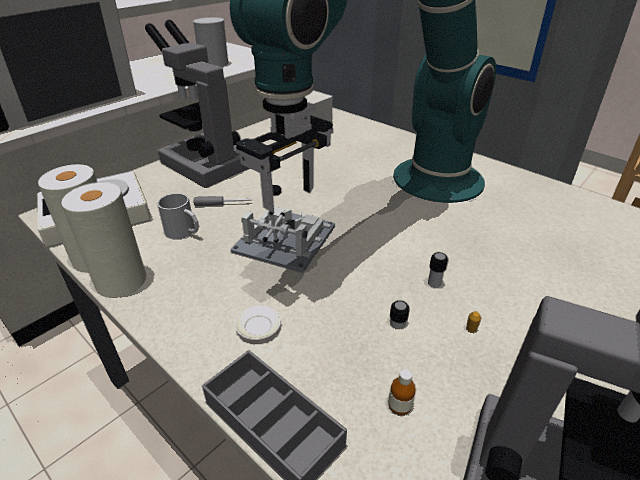

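View pics/side0.png

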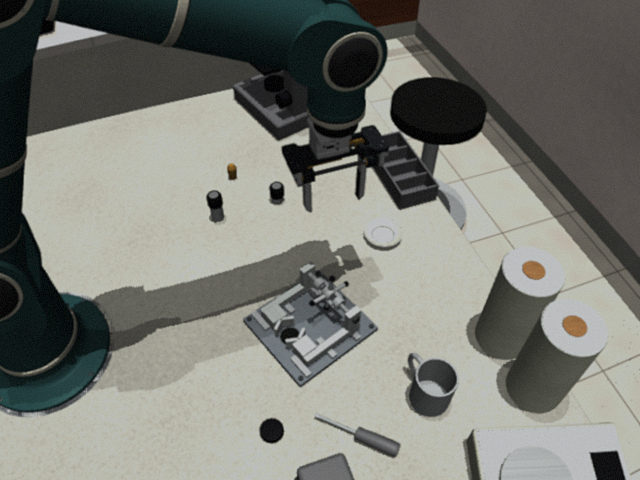

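View pics/wrist0.png

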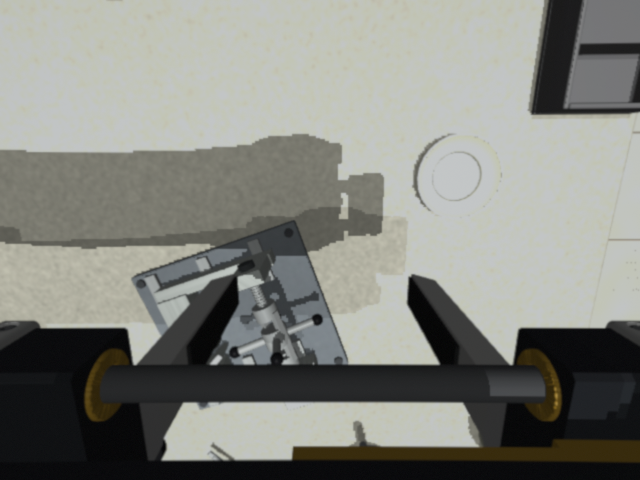

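The tall eyepiece is at scene (438,270) and side (215,205). The clamp is near side (310,320), with the short eyepiece at side (277,190). I'll enlarge these next.

```bash
cat >> h.py <<'E'
def load(n): return np.load(f"pics/{n}.npy",allow_pickle=True).item()
def shot(n,tag):
    s=readout.state(); d=viewer.get_image(n)
    if n=="wrist":
        T=np.eye(4);T[:3,:3]=R.from_quat(s["ee_rot"]).as_matrix();T[:3,3]=s["tool_pos"]
        M=T@np.array(d["mount"]); d["origin"]=M[:3,3]; d["attitude"]=R.from_matrix(M[:3,:3]).as_quat()
    np.save(f"pics/{tag}.npy",d,allow_pickle=True); cv2.imwrite(f"pics/{tag}.png",d["img"][:,:,::-1]); return d
def crop(d,x0,y0,x1,y1,k,out):
    im=cv2.resize(d["img"][y0:y1,x0:x1,::-1],None,fx=k,fy=k,interpolation=cv2.INTER_CUBIC)
    st=10 if k>=6 else 20
    for x in range((x0+st-1)//st*st,x1,st):
        cv2.line(im,(int((x-x0+.5)*k),0),(int((x-x0+.5)*k),6),(0,0,255),1); cv2.putText(im,str(x),(int((x-x0)*k)+2,16),0,.35,(0,0,255),1)
    for y in range((y0+st-1)//st*st,y1,st):
        cv2.line(im,(0,int((y-y0+.5)*k)),(6,int((y-y0+.5)*k)),(0,0,255),1); cv2.putText(im,str(y),(8,int((y-y0+.5)*k)+4),0,.35,(0,0,255),1)
    cv2.imwrite(f"pics/{out}.png",im)
def ray(d,uv):
    p=cv2.undistortPoints(np.array([[uv]],float),np.array(d["intrinsics"]),np.array(d["dist_coeffs"])).ravel()
    v=R.from_quat(d["attitude"]).apply([p[0],-p[1],-1.]); return np.array(d["origin"]),v/np.linalg.norm(v)
def atz(d,uv,z):
    o,v=ray(d,uv); return o+v*(z-o[2])/v[2]
def tri(obs):
    A=np.zeros((3,3));b=np.zeros(3)
    for d,uv in obs:
        o,v=ray(d,uv);P=np.eye(3)-np.outer(v,v);A+=P;b+=P@o
    x=np.linalg.solve(A,b); return x,[np.linalg.norm((np.eye(3)-np.outer(v,v))@(x-o)) for o,v in [ray(d,uv) for d,uv in obs]]
def proj(d,X):
    Rm=R.from_quat(d["attitude"]).as_matrix(); c=(np.atleast_2d(X)-d["origin"])@Rm; c=c*[1,-1,-1]
    return cv2.projectPoints(c,np.zeros(3),np.zeros(3),np.array(d["intrinsics"]),np.array(d["dist_coeffs"]))[0].reshape(-1,2)
E
python3 - <<'E'
from h import *
s=load("side0"); c=load("scene0")
crop(s,190,150,300,230,7,"s_eye"); crop(c,380,240,490,340,7,"c_eye")
crop(s,235,255,385,390,5,"s_cl"); crop(c,225,195,345,280,6,"c_cl")
E
```

```text
(no output)
```

View pics/s_eye.png

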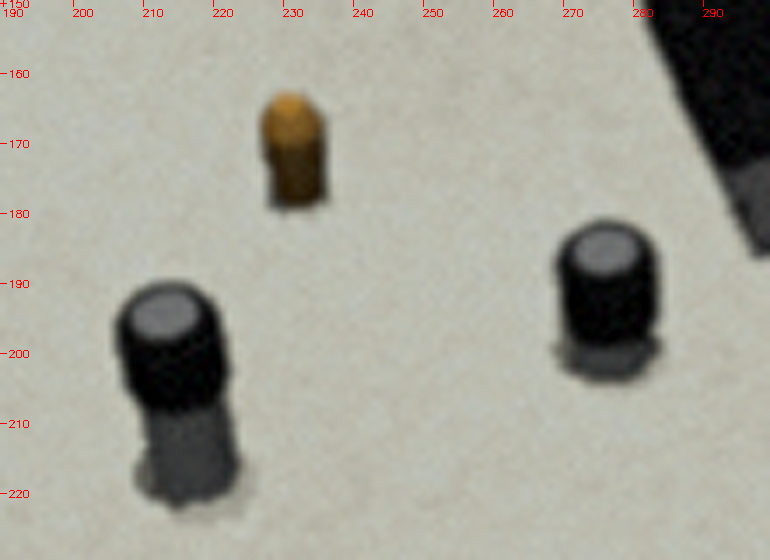

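View pics/c_eye.png

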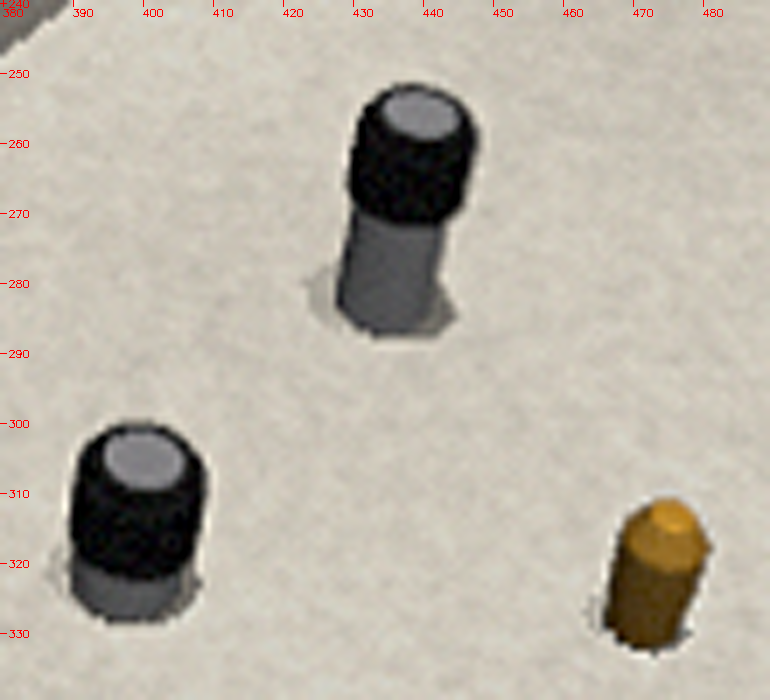

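View pics/s_cl.png

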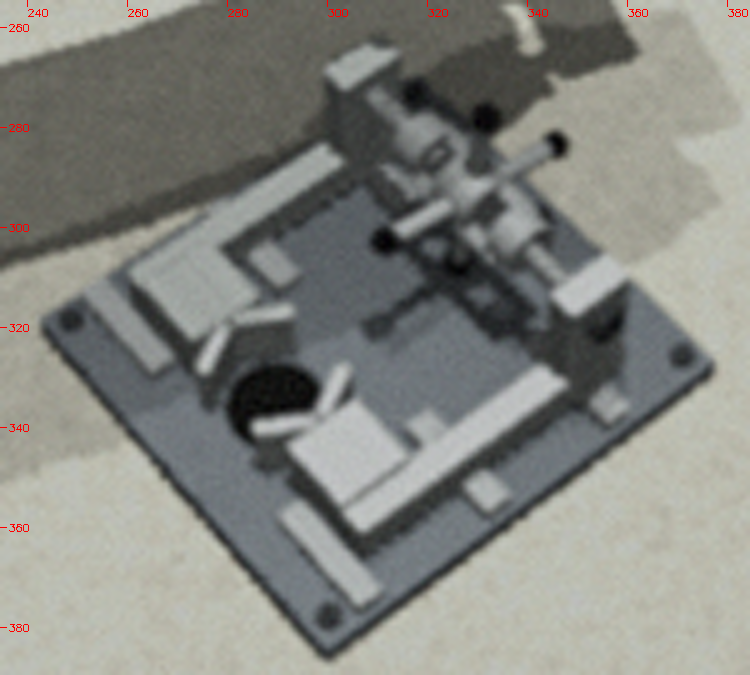

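View pics/c_cl.png

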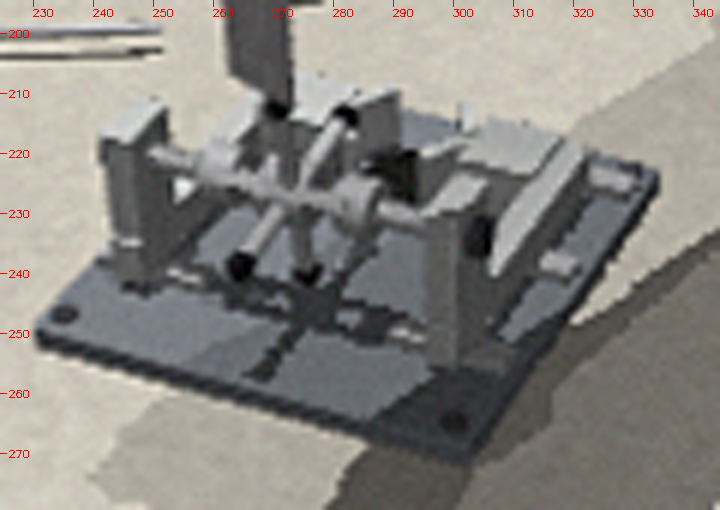

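```bash
cat > fit.py <<'E'
from h import *
from scipy.optimize import least_squares
def W(p,X):
    c,s=np.cos(p[2]),np.sin(p[2]); X=np.atleast_2d(X); return np.c_[p[0]+c*X[:,0]-s*X[:,1],p[1]+s*X[:,0]+c*X[:,1],X[:,2]]
def balls(q):
    a=q-np.arange(4)*np.pi/2; return np.c_[50+44*np.sin(a),0*a,70+44*np.cos(a)]/1000
E
python3 - <<'E'
from fit import *
s=load("side0"); c=load("scene0")
# crude
for n,d,uv in [("L",s,(243.5,318)),("B",s,(299.5,384)),("R",s,(376.5,327)),("cL",c,(230.5,249)),("cB",c,(302,270)),("cR",c,(333.5,225))]:
    print(n,atz(d,uv,.012).round(4))
print("pad",atz(s,(287.5,334.5),.014).round(4))
# eyepiece
print("tall", atz(s,(213,194.5),.076).round(4),atz(c,(438.3,256),.076).round(4),tri([(s,(213,194.5)),(c,(438.3,256))]))
print("short", tri([(s,(276,185.5)),(c,(399,305.5))]))
print("pairs")
sb=[(315.5,273.5),(329.5,278),(343.5,283.5),(309.5,302.5)]; cb=[(281,214),(262.8,239),(274,240)]
for a in sb:
    for b in cb:
        x,e=tri([(s,a),(c,b)])
        print(a,b,x.round(4),np.round(e,4))
E
```

```text
L [ 0.4083 -0.0667  0.012 ]
B [ 0.4689 -0.2429  0.012 ]
R [ 0.6534 -0.1778  0.012 ]
cL [ 0.6541 -0.1764  0.012 ]
cB [0.595  0.0014 0.012 ]
cR [ 0.4149 -0.0617  0.012 ]
pad [ 0.4804 -0.1347  0.014 ]
tall [0.4239 0.2369 0.076 ] [0.4245 0.2336 0.076 ] (array([0.42445589, 0.2344774 , 0.07713638]), [np.float64(0.0011256848136668924), np.float64(0.001125684813666847)])
short (array([0.57521228, 0.24157668, 0.0488411 ]), [np.float64(0.0006413045261945851), np.float64(0.0006413045261944926)])
pairs
(315.5, 273.5) (281, 214) [ 0.564  -0.0834  0.1098] [0.0056 0.0056]
(315.5, 273.5) (262.8, 239) [ 0.5953 -0.0739  0.0722] [0.033 0.033]
(315.5, 273.5) (274, 240) [ 0.5873 -0.0628  0.0663] [0.0214 0.0214]
(329.5, 278) (281, 214) [ 0.5755 -0.0913  0.1074] [0.0086 0.0086]
(329.5, 278) (262.8, 239) [ 0.6071 -0.0821  0.0686] [0.0183 0.0183]
(329.5, 278) (274, 240) [ 0.5992 -0.0711  0.0632] [0.0066 0.0066]
(343.5, 283.5) (281, 214) [ 0.586  -0.1009  0.1045] [0.023 0.023]
(343.5, 283.5) (262.8, 239) [ 0.6178 -0.0922  0.0645] [0.0033 0.0033]
(343.5, 283.5) (274, 240) [ 0.6101 -0.0812  0.0594] [0.0085 0.0085]
(309.5, 302.5) (281, 214) [ 0.535  -0.1205  0.0783] [0.0023 0.0023]
(309.5, 302.5) (262.8, 239) [ 0.5669 -0.1119  0.037 ] [0.0312 0.0312]
(309.5, 302.5) (274, 240) [ 0.5581 -0.1005  0.0305] [0.019 0.019]
```

```bash
python3 - <<'E'
from fit import *
s=load("side0"); c=load("scene0"); w=load("wrist0")
T=np.eye(4);T[:3,:3]=R.from_quat([-0.49966408,-0.50030314,0.50033605,-0.49969632]).as_matrix();T[:3,3]=[.62473,0,.302015]
M=T@np.array(w["mount"]);w["origin"]=M[:3,3];w["attitude"]=R.from_matrix(M[:3,:3]).as_quat();np.save("pics/wrist0.npy",w,allow_pickle=True)
crop(w,125,210,360,410,3,"w_cl")
def f(p,full=False):
    C=W(p,[[-.1,.095,.012],[-.1,-.095,.012],[.1,-.095,.012],[.1,.095,.012],[-.05,0,.014]]); B=W(p,balls(p[3]))
    r=[proj(s,C[[0,1,2,4]])-[[243.5,318],[299.5,384],[376.5,327],[287.5,334.5]],
       proj(c,C[[2,3,0]])-[[230.5,249],[302,270],[333.5,225]],
       proj(s,B[[3,1]])-[[309.5,302.5],[343.5,283.5]],
       proj(c,B[[3,1]])-[[281,214],[262.8,239]]]
    if full:
        print([x.round(1).tolist() for x in r]); 
        for n,d in (("s",s),("c",c),("w",w)): print(n,"balls",proj(d,B).round(1).tolist(),"corners",proj(d,C).round(1).tolist())
    return np.concatenate(r).ravel()
o=least_squares(f,[.532,-.121,.34,.16],loss="soft_l1"); print(o.x,W(o.x,[[-.05,0,.014],[.05,0,.07]])); f(o.x,True)
E
```

```text
[ 0.53009478 -0.12111191  0.33280987  3.2975601 ] [[ 0.48283837 -0.13744691  0.014     ]
 [ 0.57735118 -0.10477691  0.07      ]]
[[[-2.1, -0.5], [-1.0, 0.7], [1.1, -0.2], [1.6, 0.8]], [[-1.0, -0.0], [0.4, -0.3], [2.0, -2.1]], [[1.6, 0.0], [1.6, 0.1]], [[1.0, 0.7], [1.8, 0.5]]]
s balls [[325.6, 307.0], [345.1, 283.6], [331.4, 277.9], [311.1, 302.5]] corners [[241.4, 317.5], [298.5, 384.7], [377.6, 326.8], [317.9, 268.3], [289.1, 335.3]]
c balls [[276.0, 240.3], [264.6, 239.5], [270.9, 212.4], [282.0, 214.7]] corners [[335.5, 222.9], [269.7, 207.2], [229.5, 249.0], [302.4, 269.7], [293.4, 224.2]]
w balls [[275.5, 317.8], [316.7, 319.9], [276.9, 359.1], [234.6, 352.3]] corners [[129.6, 277.7], [198.5, 410.6], [348.1, 365.2], [294.4, 221.5], [203.7, 336.3]]
```

View pics/w_cl.png

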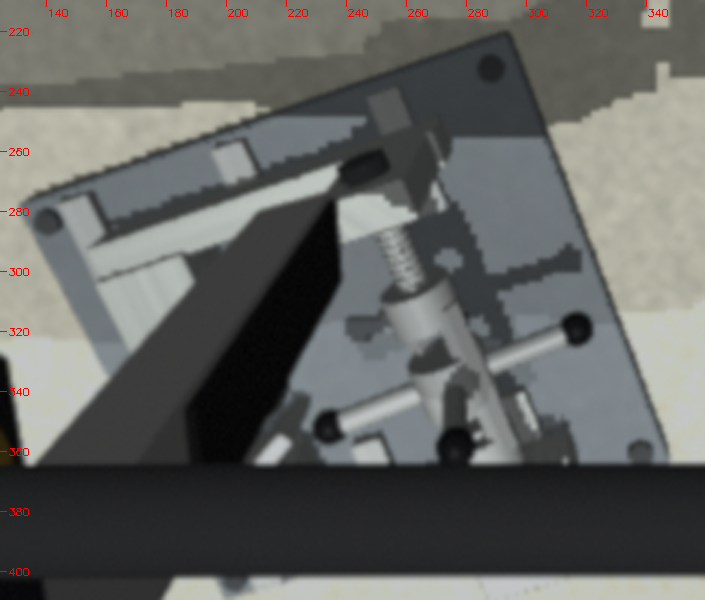

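The fit agrees across all views. The clamp centre is near (0.530,-0.121), yaw about 19°, and turnbuckle q is about 0.16. The wrist view's balls at (317,319) and (277,358) are predicted to about 1 px. Next I'll move over the tall eyepiece at (0.4245,0.2345).

```bash
python3 -m inch '[[0,0,0,0,-0.025,-0.0293,0.094],[0,0,0,0,-0.025,-0.0293,0.094],[0,0,0,0,-0.025,-0.0293,0.094],[0,0,0,0,-0.025,-0.0293,0.094],[0,0,0,0,-0.025,-0.0293,0.094],[0,0,0,0,-0.025,-0.0293,0.094],[0,0,0,0,-0.025,-0.0293,0.094],[0,0,0,0,-0.025,-0.0293,0.094]]' 15
python3 -m inch '[[7,0,0,0,0,0,0.094],[7,0,0,0,0,0,0.094],[7,0,0,0,0,0,0.094],[7,0,0,0,0,0,0.094],[7,0,0,0,0,0,0.094],[7,0,0,0,0,0,0.094],[7,0,0,0,0,0,0.094],[7,0,0,0,0,0,0.094]]'
python3 -m inch '[[7,0,0,0,0,0,0.094],[7,0,0,0,0,0,0.094],[1,0,0,0,0,0,0.094],[0,0,0,0.02,0,0,0.094],[0,0,0,0.02,0,0,0.094],[0,0,0,0.02,0,0,0.094],[0,0,0,0,0,0,0.094],[0,0,0,0,0,0,0.094]]'
python3 - <<'E'
from h import *
s=readout.state(); print(s["joint_positions"].round(3)); print(R.from_quat(s["ee_rot"]).as_matrix().round(4))
shot("wrist","w1")
E
```

```text
clock: 0.82
tool_pos: [0.4235, 0.2354, 0.3027]
ee_rot: [0.5, 0.5, -0.5, 0.5]
contact_force: [2.0, 1.3, 0.4]
finger_gap: 1.002
clock: 1.48
tool_pos: [0.4249, 0.2344, 0.3025]
ee_rot: [-0.677, -0.205, 0.677, -0.205]
contact_force: [0.1, 0.0, -0.1]
finger_gap: 0.999
clock: 2.15
tool_pos: [0.4247, 0.2343, 0.2424]
ee_rot: [-0.697, -0.117, 0.698, -0.118]
contact_force: [0.2, 0.0, 0.7]
finger_gap: 1.004
[-0.525  0.244 -0.049  2.011  0.015  0.888 -1.818]
[[-1.600e-03  3.278e-01 -9.447e-01]
 [-9.000e-04 -9.447e-01 -3.278e-01]
 [-1.000e+00  3.000e-04  1.800e-03]]
```

View pics/w1.png

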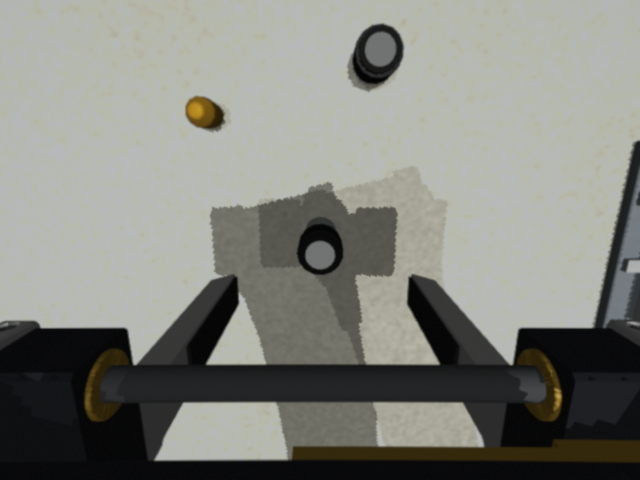

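The wrist view shows the tall eyepiece between the fingers, with its top disc at about (320,255).

```bash
python3 - <<'E'
from h import *
d=load("w1"); crop(d,280,190,370,290,7,"w1c")
print(atz(d,(320,255),.076)); T=R.from_quat(readout.state()["ee_rot"]).as_matrix()
print((T.T@(atz(d,(320,255),.059)-readout.state()["tool_pos"])).round(4),(T.T@(atz(d,(320,255),.076)-readout.state()["tool_pos"])).round(4))
E
```

```text
[0.42262143 0.23755842 0.076     ]
[ 0.1843 -0.0039  0.0066] [ 0.1673 -0.0037  0.0014]
```

View pics/w1c.png

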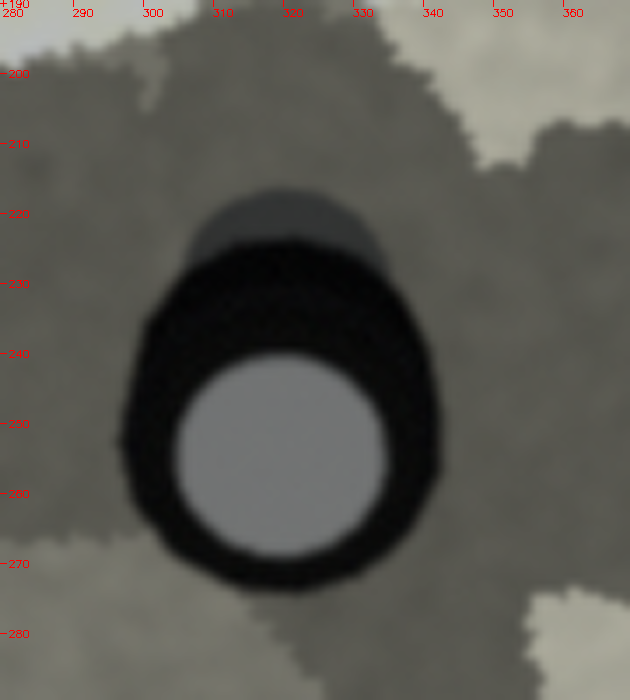

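```bash
python3 -m inch '[[0,0,0,0.02,-0.003,0.001,0.094],[0,0,0,0.025,0,0,0.094],[0,0,0,0.025,0,0,0.094],[0,0,0,0.02,0,0,0.094],[0,0,0,0.0155,0,0,0.094],[0,0,0,0,0,0,0.06],[0,0,0,0,0,0,0.04],[0,0,0,0,0,0,0.03]]' 15
python3 -m inch '[[0,0,0,0,0,0,0.03],[0,0,0,0,0,0,0.03],[0,0,0,0,0,0,0.03],[0,0,0,0,0,0,0.03],[0,0,0,0,0,0,0.03],[0,0,0,0,0,0,0.03],[0,0,0,0,0,0,0.03],[0,0,0,0,0,0,0.03]]' 15
python3 - <<'E'
from h import *
d=shot("side","s2"); crop(d,150,130,300,240,5,"s2c"); print(readout.state()["finger_gap"]*94)
E
```

```text
clock: 2.87
tool_pos: [0.4238, 0.2373, 0.1387]
ee_rot: [0.698, 0.117, -0.697, 0.117]
contact_force: [-0.2, -0.2, -0.7]
finger_gap: 0.82
clock: 3.53
tool_pos: [0.4231, 0.2369, 0.1372]
ee_rot: [-0.697, -0.117, 0.697, -0.117]
contact_force: [-0.5, -0.7, 0.9]
finger_gap: 0.371
34.92660445195596
```

View pics/s2c.png

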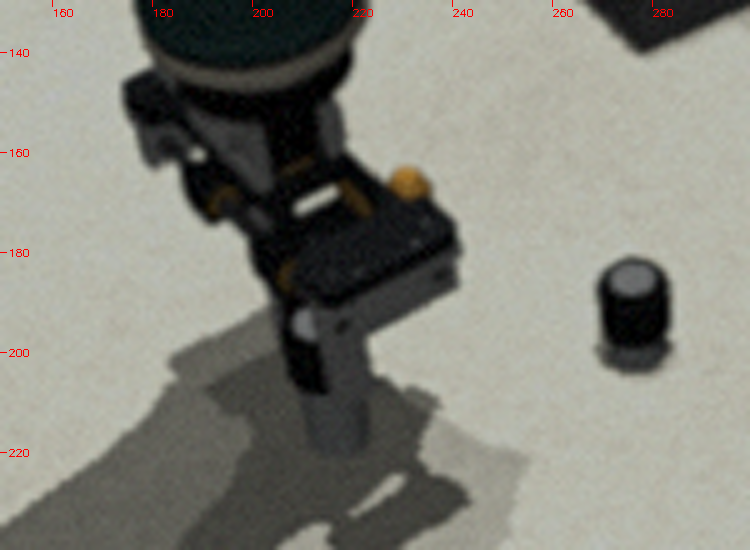

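Opening is 35 mm on the 36 mm grip, so it is held. I'll lift it and carry it over the nest.

```bash
python3 -m inch '[[0,0,0,-0.01,0,0,0.03],[0,0,0,-0.025,0,0,0.03],[0,0,0,-0.025,0,0,0.03],[0,0,0,-0.025,0,0,0.03],[0,0,0,-0.02,0,0,0.03],[0,0,0,0,0.015,0.002,0.03],[0,0,0,0,0.03,0.005,0.03],[0,0,0,0,0.032,0.006,0.03]]' 15
python3 -m inch '[[0,0,0,0,0.034,0.006,0.03],[0,0,0,0,0.034,0.006,0.03],[0,0,0,0,0.034,0.006,0.03],[0,0,0,0,0.034,0.006,0.03],[0,0,0,0,0.034,0.006,0.03],[0,0,0,0,0.034,0.006,0.03],[0,0,0,0,0.034,0.006,0.03],[0,0,0,0,0.03,0.006,0.03]]'
python3 -m inch '[[0,0,0,0,0.02,0.003,0.03],[0,0,0,0,0.008,0.001,0.03],[0,0,0,0,0,0,0.03],[0,0,0,0,0,0,0.03],[0,0,0,0,0,0,0.03],[0,0,0,0,0,0,0.03],[0,0,0,0,0,0,0.03],[0,0,0,0,0,0,0.03]]'
python3 - <<'E'
from h import *
s=readout.state();T=R.from_quat(s["ee_rot"]).as_matrix(); print(s["tool_pos"].round(4),T.round(4).tolist(),(T.T@([.4828,-.1374,0]-s["tool_pos"])).round(4))
for n in("wrist","side","scene"): shot(n,n+"3")
E
```

```text
clock: 4.25
tool_pos: [0.4357, 0.1598, 0.2431]
ee_rot: [0.698, 0.118, -0.697, 0.117]
contact_force: [0.4, -0.2, -1.6]
finger_gap: 0.37
clock: 4.92
tool_pos: [0.4776, -0.1113, 0.2429]
ee_rot: [0.698, 0.116, -0.697, 0.117]
contact_force: [1.1, 1.1, -1.5]
finger_gap: 0.368
clock: 5.58
tool_pos: [0.4831, -0.1362, 0.2422]
ee_rot: [0.697, 0.117, -0.697, 0.117]
contact_force: [0.2, 1.3, -1.5]
finger_gap: 0.368
[ 0.4831 -0.1362  0.2422] [[0.0, 0.3266, -0.9452], [0.0001, -0.9452, -0.3266], [-1.0, -0.0001, -0.0001]] [0.2422 0.0011 0.0007]
```

View pics/wrist3.png

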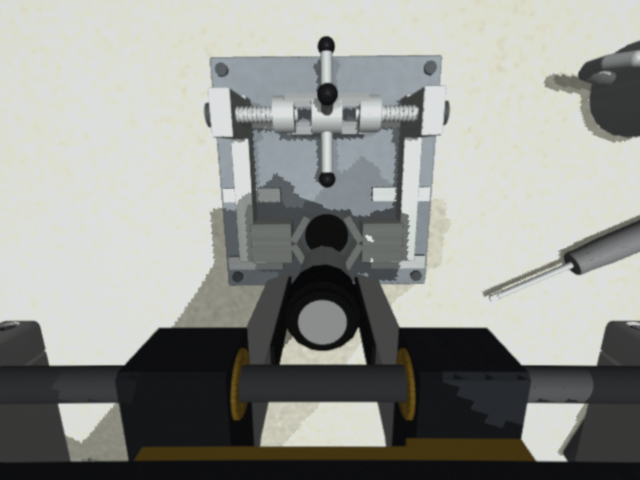

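View pics/scene3.png

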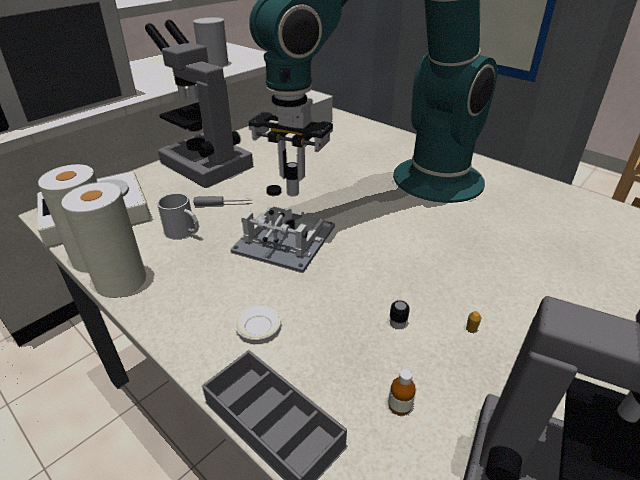

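View pics/side3.png

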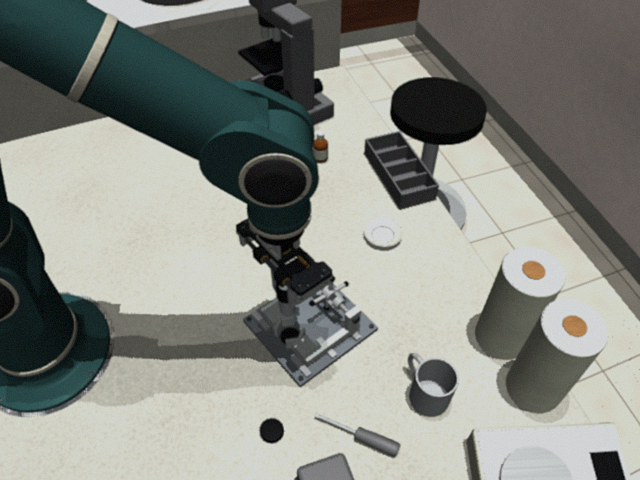

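The wrist view shows the whole clamp squarely. I'll refit from this view, since it shares a frame with the held eyepiece.

```bash
python3 - <<'E'
from h import *
d=load("wrist3"); crop(d,200,25,450,195,3,"w3a"); crop(d,220,170,440,370,3,"w3b")
E
```

```text
(no output)
```

View pics/w3a.png

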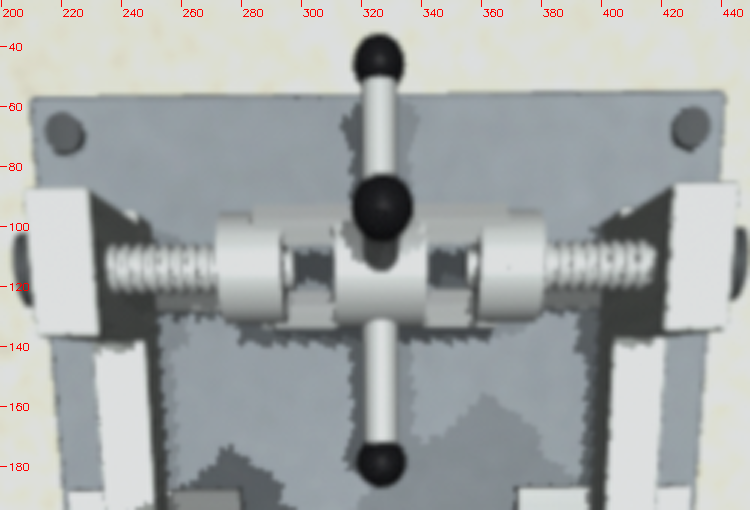

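View pics/w3b.png

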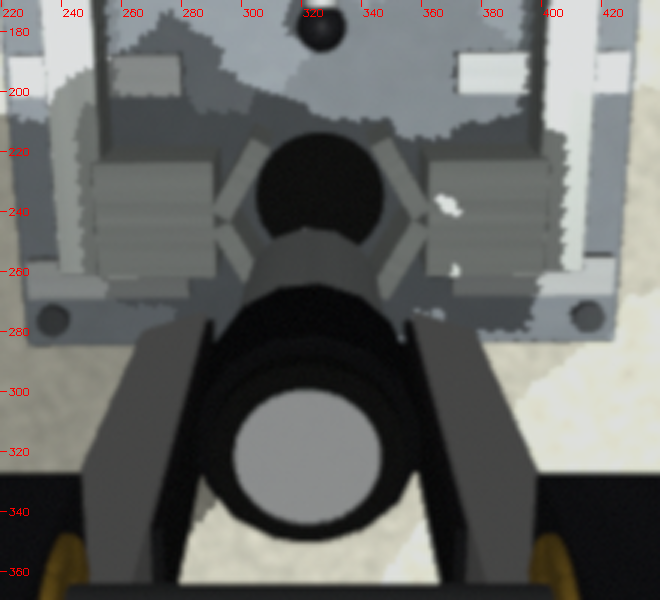

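```bash
python3 - <<'E'
from fit import *
s=load("side0"); c=load("scene0"); w=load("wrist3")
wc=np.array([[230,285],[424.3,283.7],[441,55.7],[210.7,57.3]])-.3
wb=np.array([[326.3,45],[327.3,94.3],[327,179.3]])-.3
def fw(p):
    C=W(p,[[-.1,.095,.012],[-.1,-.095,.012],[.1,-.095,.012],[.1,.095,.012]]); B=W(p,balls(p[3]))
    return proj(w,C)-wc, proj(w,B[[1,0,3]])-wb
# clamp y+ side: image?
f=lambda p:np.concatenate(fw(p)).ravel()
for st in ([.53,-.121,.333,.156],):
    o=least_squares(f,st); print(o.x.round(4),o.cost,[x.round(1).tolist() for x in fw(o.x)])
    N=W(o.x,[[-.05,0,.014],[.05,0,.07]]);print(N.round(4))
    oo=least_squares(lambda p:np.r_[f(p[:4]),0] ,np.r_[o.x]);
# allow wrist camera tilt/pose error: 
g=lambda p:np.concatenate([x.ravel() for x in fw2(p)])
a=(292.3-.3,243.4);b=(361.7-.3,243.4); print("apex",atz(w,a,.042).round(4),atz(w,b,.042).round(4),((atz(w,a,.042)+atz(w,b,.042))/2).round(4))
print("eyepiece top",atz(w,(322,321.7),.181).round(4),"tcp",readout.state()["tool_pos"].round(4))
print("eyep. earlier rel tool z")
E
```

```text
[ 0.5289 -0.1216  0.3399  2.7146] 30.679951985853442 [[[-1.2, 2.3], [1.2, 2.4], [1.9, 0.7], [-1.4, 1.2]], [[0.5, -1.3], [-1.0, 2.3], [-0.1, -5.6]]]
[[ 0.4818 -0.1383  0.014 ]
 [ 0.5761 -0.105   0.07  ]]
apex [ 0.4733 -0.1101  0.042 ] [ 0.4925 -0.1656  0.042 ] [ 0.4829 -0.1378  0.042 ]
eyepiece top [ 0.4822 -0.1344  0.181 ] tcp [ 0.483  -0.1367  0.2422]
eyep. earlier rel tool z
```

```bash
python3 - <<'E'
from fit import *
s=load("side0"); c=load("scene0"); w=load("wrist3")
wc=np.array([[230,285],[424.3,283.7],[441,55.7],[210.7,57.3]])-.3
wb=np.array([[326.3,45],[327.3,94.3],[327,179.3]])-.3
wa=np.array([[292,243.4],[361.4,243.4]])
def fw(p):
    C=W(p,[[-.1,.095,.012],[-.1,-.095,.012],[.1,-.095,.012],[.1,.095,.012]]); B=W(p,balls(p[3])); A=W(p,[[-.05,p[4],.042],[-.05,-p[4],.042]])
    return proj(w,C)-wc, proj(w,B[[3,0,1]])-wb, proj(w,A)-wa
def fo(p):
    C=W(p,[[-.1,.095,.012],[-.1,-.095,.012],[.1,-.095,.012],[.1,.095,.012],[-.05,0,.014]]); B=W(p,balls(p[3]))
    return [proj(s,C[[0,1,2,4]])-[[243.5,318],[299.5,384],[376.5,327],[287.5,334.5]],
       proj(c,C[[2,3,0]])-[[230.5,249],[302,270],[333.5,225]],
       proj(s,B[[1,3]])-[[309.5,302.5],[343.5,283.5]],
       proj(c,B[[1,3]])-[[281,214],[262.8,239]]]
for nm,f in (("wrist",lambda p:np.concatenate(fw(p)).ravel()),("all",lambda p:np.concatenate(list(fw(p))+fo(p)).ravel())):
    o=least_squares(f,[.53,-.121,.333,.156,.025],loss="soft_l1"); print(nm,o.x.round(4),o.cost,[x.round(1).tolist() for x in fw(o.x)])
    print(W(o.x,[[-.05,0,.014],[.05,0,.07]]).round(4))
E
```

```text
wrist [ 0.5302 -0.121   0.3396  0.1452  0.0293] 6.074850070664724 [[[-1.5, 0.9], [1.1, 1.0], [2.0, -1.3], [-1.7, -0.8]], [[0.0, 1.4], [0.0, 0.3], [0.0, -0.3]], [[-0.1, -0.1], [-0.1, -0.5]]]
[[ 0.4831 -0.1377  0.014 ]
 [ 0.5774 -0.1044  0.07  ]]
all [ 0.5302 -0.1211  0.3384  0.1475  0.0293] 16.77150725212447 [[[-1.6, 0.9], [1.0, 1.2], [2.1, -1.0], [-1.6, -0.9]], [[0.2, 1.5], [0.1, 0.2], [0.0, -0.3]], [[-0.1, -0.0], [-0.2, -0.4]]]
[[ 0.483  -0.1377  0.014 ]
 [ 0.5773 -0.1045  0.07  ]]
```

```bash
python3 - <<'E'
from fit import *
s=readout.state(); P=[];Q=[]
for i in range(6):
    d=viewer.get_image("wrist"); t=readout.state(); P.append(t["tool_pos"]);Q.append(t["ee_rot"]*np.sign(t["ee_rot"][0]))
P=np.array(P);print(P.mean(0).round(5),P.std(0).round(5)); m=R.from_quat(Q).mean(); print(m.as_matrix().round(4).tolist(), np.degrees((m.inv()*R.from_quat(Q)).as_rotvec()).std(0))
w=load("wrist3"); print("state-derived cam",w["origin"])
T=np.eye(4);T[:3,:3]=m.as_matrix();T[:3,3]=P.mean(0);M=T@np.array(w["mount"]);w["origin"]=M[:3,3];w["attitude"]=R.from_matrix(M[:3,:3]).as_quat();print(w["origin"])
w["img"]=w["img"];np.save("pics/wrist3m.npy",w,allow_pickle=True)
Z=P.mean(0)[2]
tl=lambda X:(T[:3,:3].T@(X-P.mean(0))).round(4)
n=(atz(w,(292,243.4),.042)+atz(w,(361.4,243.4),.042))/2
print("nest from apexes",n.round(4),tl(n)); e=atz(w,(322,321.7),.181);print("eyep",e.round(4),tl(e))
E
```

```text
[ 0.48304 -0.13687  0.24214] [1.e-05 6.e-05 1.e-05]
[[-0.0001, 0.3256, -0.9455], [-0.0, -0.9455, -0.3256], [-1.0, -0.0, 0.0001]] [0.00589025 0.00143556 0.00141444]
state-derived cam [ 0.55422287 -0.11009188  0.3248151 ]
[ 0.55423072 -0.11082525  0.32470362]
nest from apexes [ 0.4828 -0.1385  0.042 ] [0.2001 0.0015 0.0007]
eyep [ 0.4822 -0.135   0.181 ] [ 0.0611 -0.002   0.0002]
```

```bash
python3 - <<'E'
from h import *
for n in ("wrist0","w1","wrist3"): print(n,np.round(load(n)["mount"],4).tolist(),np.array(load(n)["intrinsics"]).round(2).tolist())
w=load("wrist3m");a=R.from_quat(w["attitude"]).as_matrix();print(a.round(4))
E
```

```text
wrist0 [[-0.0005, 0.2578, -0.9662, -0.0826], [1.0, 0.0005, -0.0004, -0.0002], [0.0004, -0.9662, -0.2578, -0.0769], [0.0, 0.0, 0.0, 1.0]] [[346.43, 0.0, 322.55], [0.0, 346.43, 242.51], [0.0, 0.0, 1.0]]
w1 [[0.0018, 0.2587, -0.9659, -0.0826], [1.0, -0.0001, 0.0019, -0.0014], [0.0004, -0.9659, -0.2587, -0.0758], [0.0, 0.0, 0.0, 1.0]] [[346.43, 0.0, 322.55], [0.0, 346.43, 242.51], [0.0, 0.0, 1.0]]
wrist3 [[0.0018, 0.2587, -0.9659, -0.0826], [1.0, -0.0001, 0.0019, -0.0014], [0.0004, -0.9659, -0.2587, -0.0758], [0.0, 0.0, 0.0, 1.0]] [[346.43, 0.0, 322.55], [0.0, 346.43, 242.51], [0.0, 0.0, 1.0]]
[[ 0.3253  0.9132  0.2453]
 [-0.9456  0.3146  0.0825]
 [-0.0018 -0.2588  0.9659]]
```

```bash
python3 - <<'E'
from h import *
crop(load("side3"),250,240,350,345,7,"s3c"); crop(load("scene3"),240,130,340,235,7,"c3c")
for n in ("side3","scene3"):
    print([np.round(load(n)[k],4).tolist()==np.round(load(n[:-1]+"0")[k],4).tolist() for k in ("origin","attitude")])
E
```

```text
[True, True]
[True, True]
```

View pics/s3c.png

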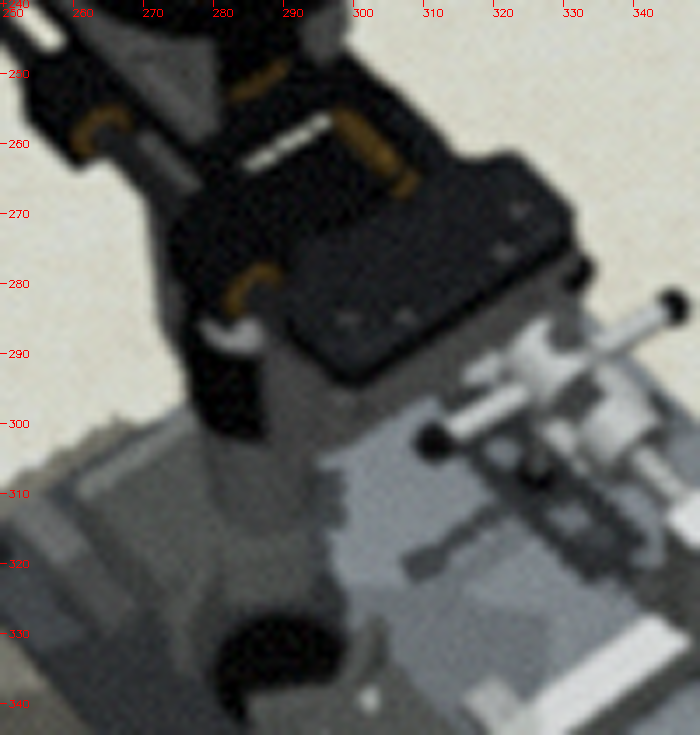

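View pics/c3c.png

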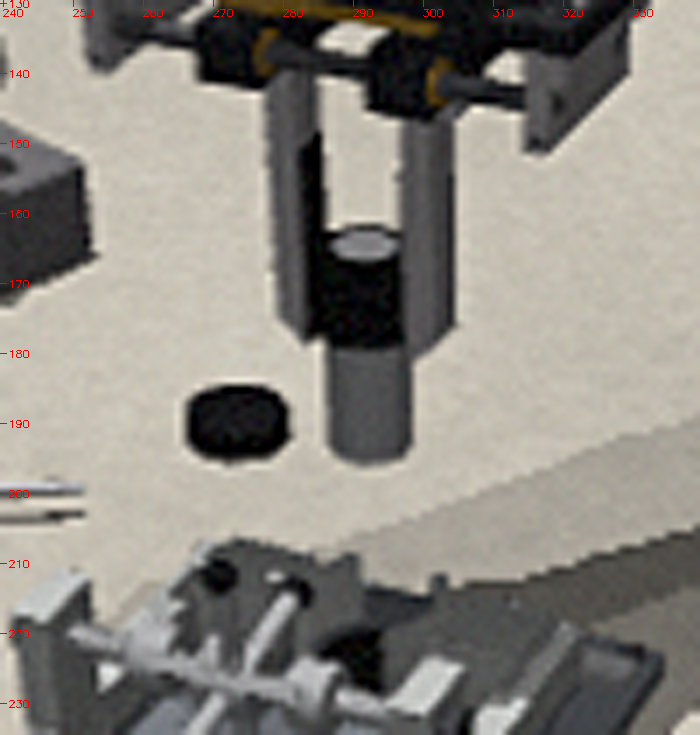

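```bash
python3 - <<'E'
from h import *
c=load("scene3");s=load("side3")
for z in (.181,.105,.128): print(z,"scene",proj(c,[.48304,-.13687,z]).round(1),"side",proj(s,[.48304,-.13687,z]).round(1))
# px per m along tool y
print((proj(c,[.48304+.003256,-.13687-.009455,.128])-proj(c,[.48304,-.13687,.128])).round(2),(proj(s,[.48304+.003256,-.13687-.009455,.128])-proj(s,[.48304,-.13687,.128])).round(2))
print((proj(c,[.48304-.009455,-.13687-.003256,.128])-proj(c,[.48304,-.13687,.128])).round(2),(proj(s,[.48304-.009455,-.13687-.003256,.128])-proj(s,[.48304,-.13687,.128])).round(2))
E
```

```text
0.181 scene [[291.1 164.8]] side [[284.8 285.6]]
0.105 scene [[292.2 193.2]] side [[286.9 309.7]]
0.128 scene [[291.9 184.9]] side [[286.3 302.7]]
[[-3.76 -0.82]] [[3.32 3.59]]
[[ 1.84 -1.9 ]] [[-4.42  2.88]]
```

Seen in the same wrist frame, the nest is +3.5 mm in tool y from the held eyepiece. The scene view's clamp residuals agree. I'll correct for that, go part way down and recheck.

```bash
python3 -m inch '[[0,0,0,0.01,0.0035,0.0005,0.03],[0,0,0,0.015,0,0,0.03],[0,0,0,0.015,0,0,0.03],[0,0,0,0.01,0,0,0.03],[0,0,0,0.005,0,0,0.03],[0,0,0,0,0,0,0.03],[0,0,0,0,0,0,0.03],[0,0,0,0,0,0,0.03]]'
python3 - <<'E'
from h import *
d=shot("wrist","w4"); crop(d,220,130,440,330,3,"w4c")
shot("scene","c4");crop(load("scene4") if 0 else load("c4"),240,140,340,245,7,"c4c"); print(readout.state()["tool_pos"])
E
```

```text
clock: 6.7
tool_pos: [0.484, -0.1405, 0.1877]
ee_rot: [0.698, 0.117, -0.697, 0.117]
contact_force: [0.5, -0.6, -1.0]
finger_gap: 0.371
[ 0.48399148 -0.14046041  0.18775158]
```

View pics/w4c.png

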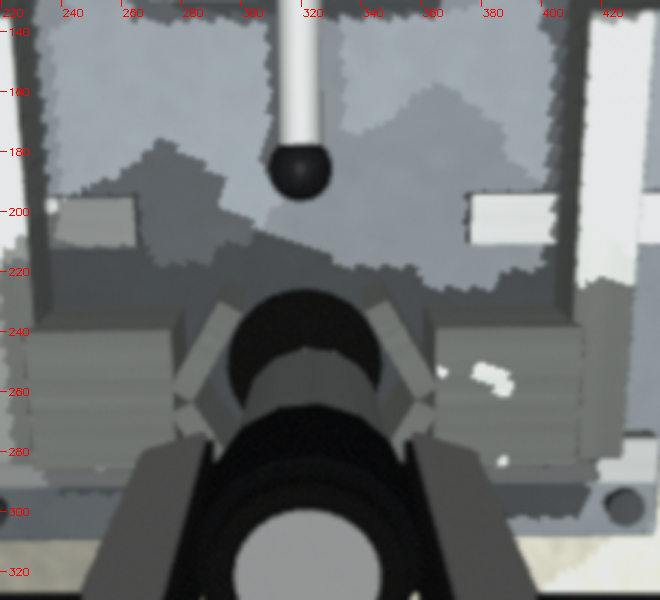

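View pics/c4c.png

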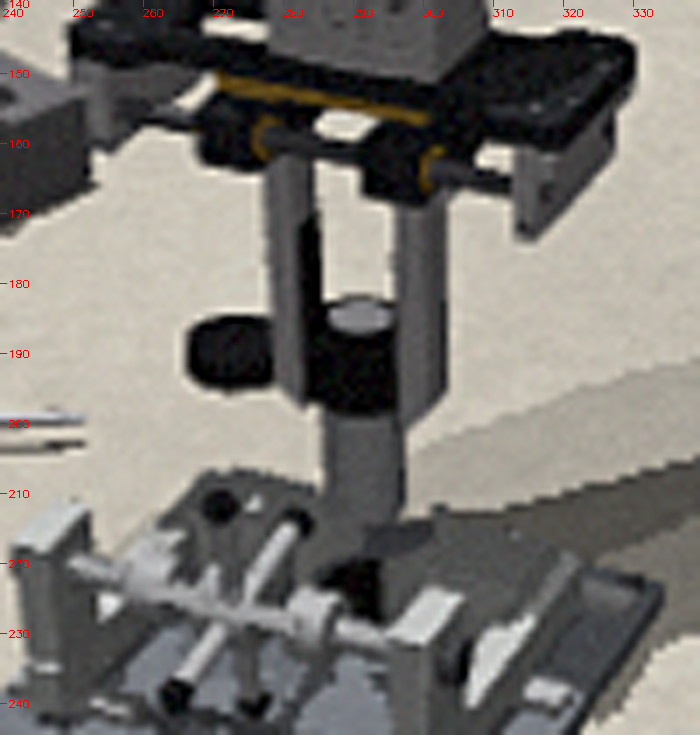

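```bash
python3 - <<'E'
from h import *
d=load("w4"); s=readout.state();T=R.from_quat(s["ee_rot"]).as_matrix();p=s["tool_pos"];zb=p[2]-.1372
tl=lambda X:(T.T@(X-p)).round(4)
print("zbottom",zb)
print("apex mid",tl((atz(d,(278,263.4),.042)+atz(d,(364.7,263.4),.042))/2))
print("pad far edge",tl(atz(d,(321.5,226),.014)),"-> nest tz = +20")
print("barrel far edge",tl(atz(d,(323.7,245.4),zb)),"-> centre +15")
print("top",tl(atz(d,(322,321.5),zb+.076)))
E
```

```text
zbottom 0.050551578957067606
apex mid [ 0.1458 -0.0027  0.0004]
pad far edge [ 0.1738 -0.0027 -0.02  ] -> nest tz = +20
barrel far edge [ 0.1372 -0.0011 -0.0149] -> centre +15
top [ 0.0612 -0.0019  0.0001]
```

```bash
python3 -m inch '[[0,0,0,0.006,-0.0013,0,0.03],[0,0,0,0.01,0,0,0.03],[0,0,0,0.01,0,0,0.03],[0,0,0,0.007,0,0,0.03],[0,0,0,0.003,0,0,0.03],[0,0,0,0,0,0,0.03],[0,0,0,0,0,0,0.03],[0,0,0,0,0,0,0.03]]'
python3 - <<'E'
from h import *
d=shot("wrist","w5"); crop(d,220,170,440,350,3,"w5c"); s=readout.state();print(s["tool_pos"],s["contact_force"])
E
```

```text
clock: 7.47
tool_pos: [0.4831, -0.1392, 0.1508]
ee_rot: [-0.697, -0.117, 0.698, -0.117]
contact_force: [0.2, -0.9, -0.7]
finger_gap: 0.369
[ 0.4831721  -0.13912941  0.15088453] [-0.61271242  0.2448524  -0.87235515]
```

View pics/w5c.png

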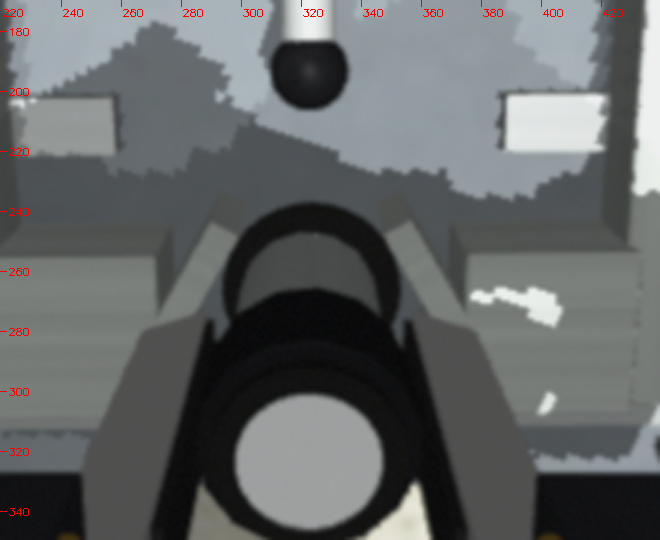

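The barrel is centred on the pad (mid px 323.5 against the pad's 323.8). I'll release and raise.

```bash
python3 -m inch '[[0,0,0,0.0005,0,0,0.03],[0,0,0,0,0,0,0.036],[0,0,0,0,0,0,0.042],[0,0,0,0,0,0,0.055],[0,0,0,0,0,0,0.07],[0,0,0,0,0,0,0.07],[0,0,0,0,0,0,0.07],[0,0,0,0,0,0,0.07]]'
python3 - <<'E'
from h import *
d=shot("wrist","w6"); crop(d,220,170,440,350,3,"w6c"); s=readout.state();print(s["tool_pos"],s["contact_force"],s["finger_gap"])
E
```

```text
clock: 8.18
tool_pos: [0.4833, -0.1392, 0.1507]
ee_rot: [-0.697, -0.117, 0.697, -0.117]
contact_force: [0.4, -0.3, -0.7]
finger_gap: 0.734
[ 0.48327731 -0.13918421  0.15065436] [ 0.42159902 -0.49725863 -0.92435923] 0.7445071826993971
```

View pics/w6c.png

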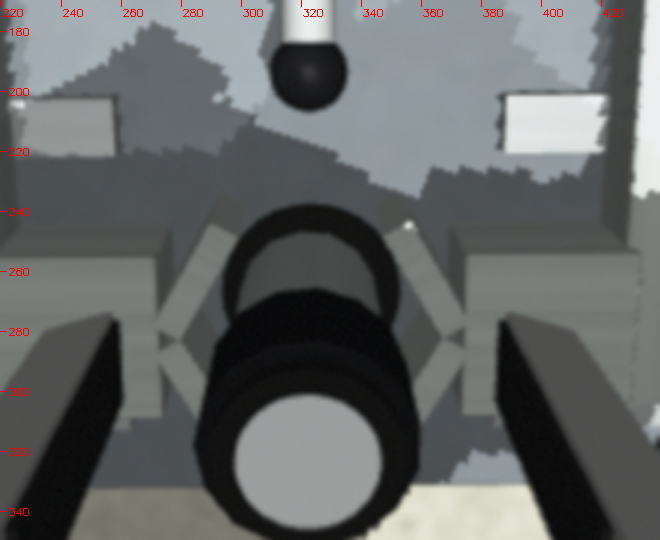

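The eyepiece stands upright and free on the pad. I'll raise the gripper, shut the fingers and go behind the first bar.

```bash
python3 -m inch '[[0,0,0,-0.01,0,0,0.07],[0,0,0,-0.025,0,0,0.07],[0,0,0,-0.03,0,0,0.07],[0,0,0,-0.03,0,0,0.07],[0,0,0,0,0,-0.02,0],[0,0,0,0,0,-0.03,0],[0,0,0,0,0,-0.02,0],[0,0,0,0,0,0,0]]' 20
python3 - <<'E'
from h import *
shot("wrist","w7");shot("side","s7"); d=load("s7"); crop(d,235,235,385,370,5,"s7c"); s=readout.state();T=R.from_quat(s["ee_rot"]).as_matrix();print(s["tool_pos"],s["finger_gap"],(T.T@(np.array([.4832,-.1392,.15])-s["tool_pos"])).round(4))
E
```

```text
clock: 8.9
tool_pos: [0.5523, -0.1144, 0.2465]
ee_rot: [0.698, 0.118, -0.697, 0.118]
contact_force: [-0.3, 0.7, -0.3]
finger_gap: 0.497
[ 0.54955409 -0.11619227  0.24595683] 0.41451465821089384 [0.096  0.0001 0.0702]
```

View pics/w7.png

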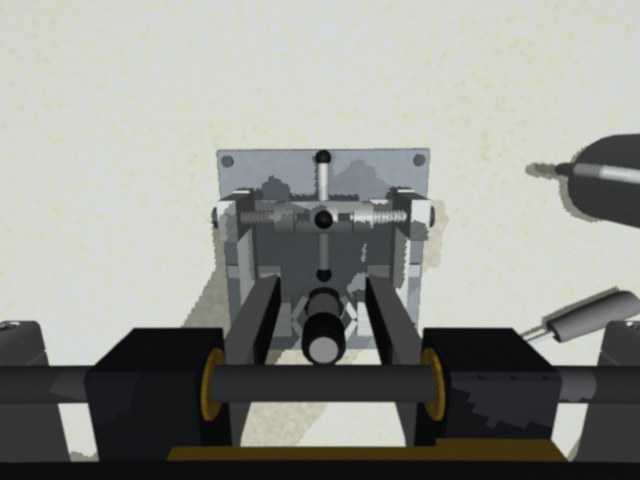

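View pics/s7c.png

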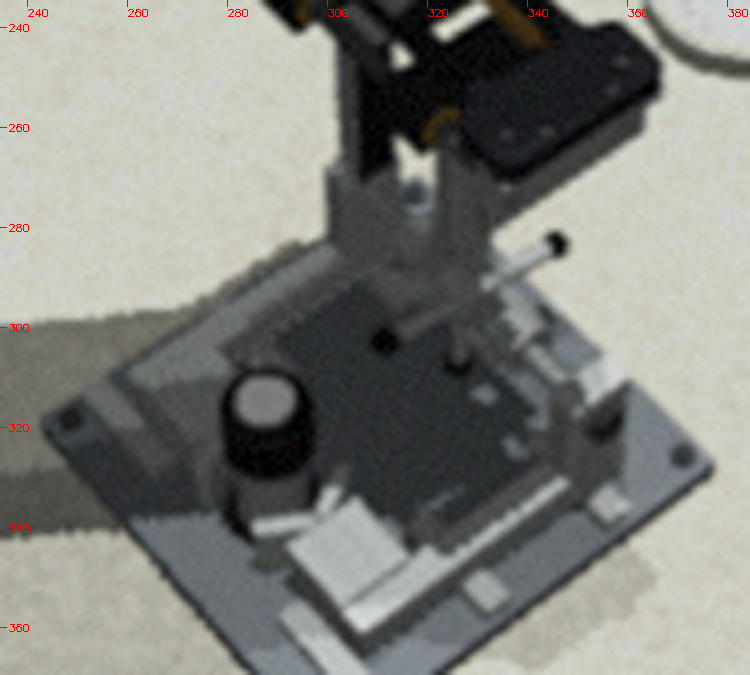

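Side view: the eyepiece stands in the nest at about (287,420 in the crop), and the fingers are still closing. Now I'll lower to tip height 95 mm behind the first bar.

```bash
python3 -m inch '[[0,0,0,0,0,0,0],[0,0,0,0,0,0,0],[0,0,0,0,0,0,0],[0,0,0,0.01,0,0,0],[0,0,0,0.02,0,0,0],[0,0,0,0.015,0,0,0],[0,0,0,0.009,0,0,0],[0,0,0,0,0,0,0]]'
python3 - <<'E'
from h import *
shot("side","s8"); d=load("s8"); crop(d,235,235,385,370,5,"s8c"); s=readout.state();T=R.from_quat(s["ee_rot"]).as_matrix();print(s["tool_pos"],s["contact_force"],s["finger_gap"],(T.T@(np.array([.4832,-.1392,.15])-s["tool_pos"])).round(4))
E
```

```text
clock: 9.67
tool_pos: [0.5485, -0.1163, 0.1895]
ee_rot: [-0.696, -0.117, 0.698, -0.116]
contact_force: [0.3, -0.1, -0.6]
finger_gap: 0.005
[ 0.54899541 -0.11642921  0.19082094] [-0.6554183  -0.35500992  0.53407755] 0.008926389586211819 [0.0409 0.0002 0.0696]
```

View pics/s8c.png

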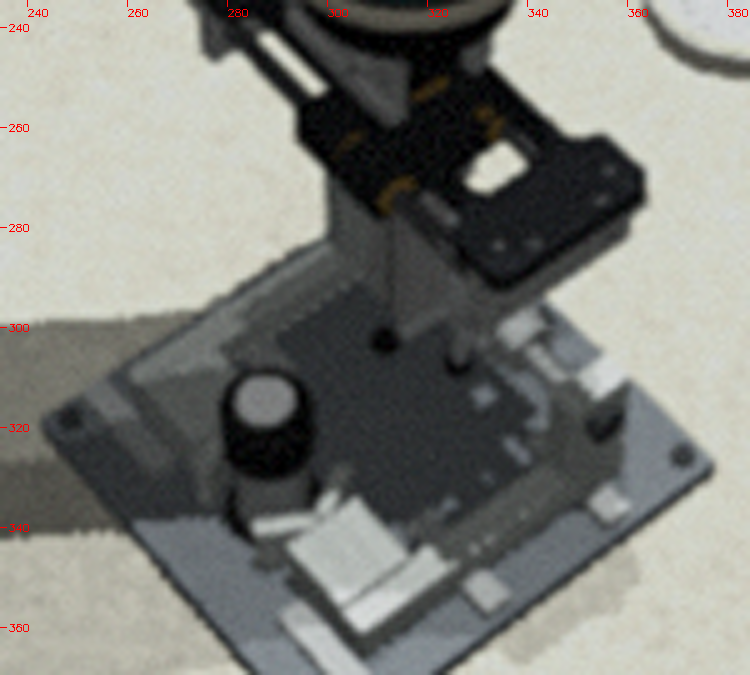

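Fingers are behind the top bar and clear. First push: 45 mm along +x_clamp (tool -z).

```bash
python3 -m inch '[[0,0,0,0,0,-0.004,0],[0,0,0,0,0,-0.006,0],[0,0,0,0,0,-0.007,0],[0,0,0,0,0,-0.007,0],[0,0,0,0,0,-0.007,0],[0,0,0,0,0,-0.007,0],[0,0,0,0,0,-0.005,0],[0,0,0,0,0,-0.002,0]]'
python3 - <<'E'
from h import *
shot("side","s9"); d=load("s9"); crop(d,235,235,385,370,5,"s9c"); s=readout.state();T=R.from_quat(s["ee_rot"]).as_matrix();print(s["tool_pos"],T.T@s["contact_force"],(T.T@(np.array([.4832,-.1392,.15])-s["tool_pos"])).round(4))
E
```

```text
clock: 10.38
tool_pos: [0.5924, -0.1014, 0.1914]
ee_rot: [-0.697, -0.117, 0.698, -0.117]
contact_force: [-6.1, -0.7, 0.2]
finger_gap: 0.005
[ 0.59254409 -0.10138095  0.19150207] [-0.89691868 -0.25204298  4.77068615] [4.160e-02 1.000e-04 1.157e-01]
```

View pics/s9c.png

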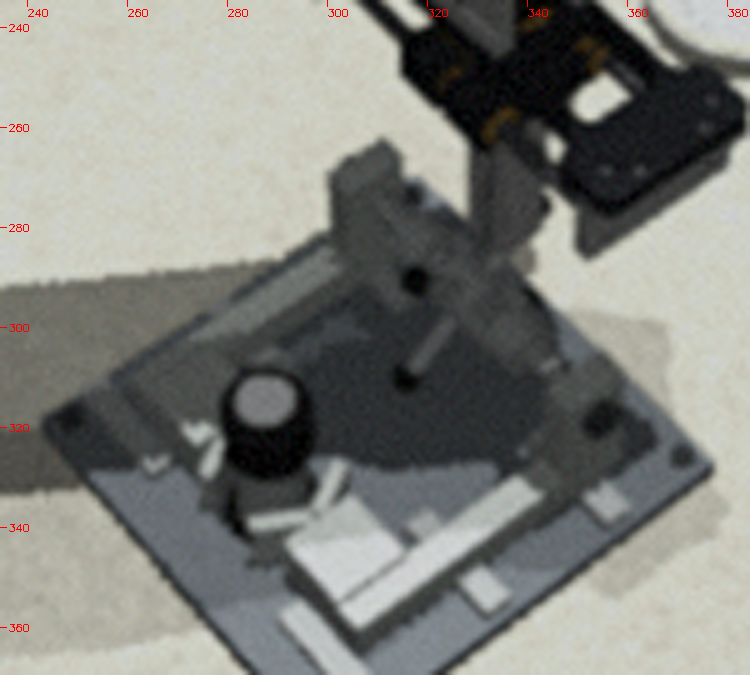

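The bar turned, at 4.8 N, within the expected 3 to 5 N. Next I'll estimate q from the side view's balls at (315.8,290.5) and (313.8,310), then take the next bar.

```bash
cat > q.py <<'E'
from fit import *
def fitq(d,obs,q0,p=(.5302,-.1211,.3384)):
    best=None
    def f(x):
        B=proj(d,W([*p,x[0]],balls(x[0])))+x[1:3]
        return np.concatenate([B[np.argmin(np.linalg.norm(B-o,axis=1))]-o for o in np.array(obs)]+[x[1:3]*.7])
    o=least_squares(f,[q0,0,0]); return o.x.round(3),o.cost.round(2)
E
python3 - <<'E'
from q import *
d=load("s9")
for q0 in (.6,.8,1.0): print(fitq(d,[(315.5,290.2),(313.5,309.7)],q0))
E
```

```text
(array([ 0.872, -1.324, -0.1  ]), np.float64(0.54))
(array([ 0.872, -1.324, -0.1  ]), np.float64(0.54))
(array([ 0.872, -1.324, -0.1  ]), np.float64(0.54))
```

```bash
python3 -m inch '[[0,0,0,0,0,0.003,0],[0,0,0,-0.016,0,0,0],[0,0,0,-0.016,0,0.005,0],[0,0,0,0,0,0.02,0],[0,0,0,0,0,0.02,0],[0,0,0,0,0,0.02,0],[0,0,0,0,0,0,0],[0,0,0,0,0,0,0]]'
python3 -m inch '[[0,0,0,0.012,0,0,0],[0,0,0,0.014,0,0,0],[0,0,0,0.007,0,0,0],[0,0,0,0,0,-0.004,0],[0,0,0,0,0,-0.006,0],[0,0,0,0,0,-0.006,0],[0,0,0,0,0,-0.006,0],[0,0,0,0,0,0,0]]'
python3 - <<'E'
from h import *
shot("side","s10"); d=load("s10"); crop(d,235,235,385,370,5,"s10c"); s=readout.state();T=R.from_quat(s["ee_rot"]).as_matrix();print(s["tool_pos"],T.T@s["contact_force"],(T.T@(np.array([.4832,-.1392,.15])-s["tool_pos"])).round(4))
E
```

```text
clock: 11.1
tool_pos: [0.5276, -0.1241, 0.2243]
ee_rot: [0.698, 0.116, -0.697, 0.116]
contact_force: [0.6, 0.3, 0.5]
finger_gap: 0.003
clock: 11.77
tool_pos: [0.5496, -0.1163, 0.1914]
ee_rot: [0.697, 0.117, -0.697, 0.117]
contact_force: [-3.1, -1.1, -1.8]
finger_gap: 0.006
[ 0.54940404 -0.11637845  0.1912417 ] [ 0.38452674 -0.22259043  2.43006553] [ 0.0412 -0.      0.07  ]
```

View pics/s10c.png

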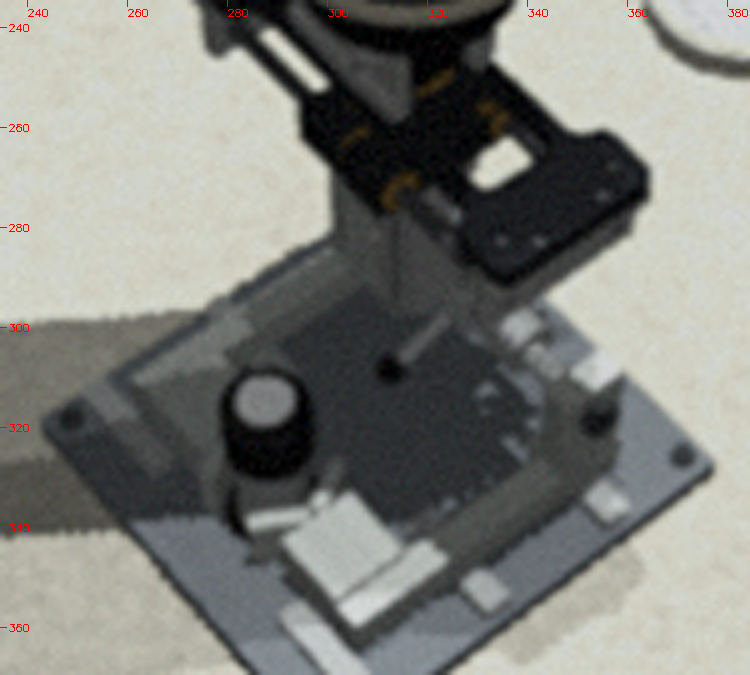

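The second bar is engaged, with q about 1.2, and the lower bar visibly rotated to (310,308). Continuing the push.

```bash
python3 -m inch '[[0,0,0,0,0,-0.004,0],[0,0,0,0,0,-0.006,0],[0,0,0,0,0,-0.007,0],[0,0,0,0,0,-0.007,0],[0,0,0,0,0,-0.007,0],[0,0,0,0,0,-0.006,0],[0,0,0,0,0,-0.0045,0],[0,0,0,0,0,-0.002,0]]'
python3 - <<'E'
from h import *
shot("side","s11"); d=load("s11"); crop(d,235,235,385,370,5,"s11c"); s=readout.state();T=R.from_quat(s["ee_rot"]).as_matrix();print(s["tool_pos"],T.T@s["contact_force"],(T.T@(np.array([.4832,-.1392,.15])-s["tool_pos"])).round(4))
E
```

```text
clock: 12.48
tool_pos: [0.5899, -0.1024, 0.1905]
ee_rot: [-0.697, -0.117, 0.698, -0.117]
contact_force: [-6.4, -2.0, 0.9]
finger_gap: 0.004
[ 0.59008975 -0.10234247  0.19055693] [-2.32324308 -0.24312382  4.28541992] [0.0407 0.     0.113 ]
```

View pics/s11c.png

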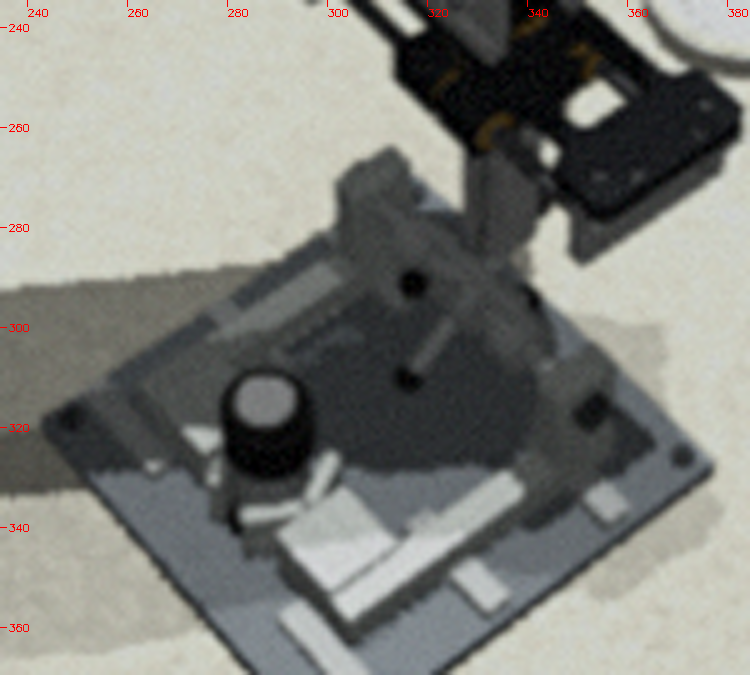

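Both jaws have drawn in visibly. The third bar is next, and near contact I'll use fine steps.

```bash
python3 -m inch '[[0,0,0,0,0,0.003,0],[0,0,0,-0.016,0,0,0],[0,0,0,-0.016,0,0.005,0],[0,0,0,0,0,0.02,0],[0,0,0,0,0,0.02,0],[0,0,0,0,0,0.017,0],[0,0,0,0,0,0,0],[0,0,0,0,0,0,0]]'
python3 -m inch '[[0,0,0,0.012,0,0,0],[0,0,0,0.014,0,0,0],[0,0,0,0.006,0,0,0],[0,0,0,0,0,0,0],[0,0,0,0,0,0,0],[0,0,0,0,0,0,0],[0,0,0,0,0,0,0],[0,0,0,0,0,0,0]]'
cat > st.py <<'E'
from h import *
s=readout.state();T=R.from_quat(s["ee_rot"]).as_matrix();F=[T.T@s["contact_force"]];P=[s["tool_pos"]]
for i in range(4):
    viewer.get_image("side"); s=readout.state(); F.append(T.T@s["contact_force"]);P.append(s["tool_pos"])
print("Ftool",np.mean(F,0).round(2),"sd",np.std(F,0).round(2),"x_rel mm",((T.T@(np.array([.4832,-.1392,.15])-np.mean(P,0)))*1000).round(2)-[0,0,0],"t",s["clock"])
E
python3 st.py
```

```text
clock: 13.2
tool_pos: [0.5283, -0.1239, 0.2233]
ee_rot: [0.698, 0.116, -0.697, 0.117]
contact_force: [0.4, 0.2, -0.4]
finger_gap: 0.002
clock: 13.87
tool_pos: [0.5285, -0.1237, 0.1912]
ee_rot: [0.698, 0.117, -0.697, 0.117]
contact_force: [-0.5, 0.6, 0.0]
finger_gap: 0.004
Ftool [-0.05 -0.16 -0.05] sd [0.32 0.71 0.3 ] x_rel mm [40.97 -0.08 47.76] t 14.0667
```

```bash
python3 -m inch '[[0,0,0,0,0,-0.004,0],[0,0,0,0,0,-0.004,0],[0,0,0,0,0,-0.004,0],[0,0,0,0,0,-0.003,0],[0,0,0,0,0,-0.003,0],[0,0,0,0,0,-0.002,0],[0,0,0,0,0,0,0],[0,0,0,0,0,0,0]]'
python3 st.py
python3 -m inch '[[0,0,0,0,0,-0.001,0],[0,0,0,0,0,-0.001,0],[0,0,0,0,0,0,0],[0,0,0,0,0,0,0],[0,0,0,0,0,0,0],[0,0,0,0,0,0,0],[0,0,0,0,0,0,0],[0,0,0,0,0,0,0]]'
python3 st.py; python3 - <<'E'
from h import *
shot("side","s12"); d=load("s12"); crop(d,235,235,385,370,5,"s12c")
E
```

```text
clock: 14.73
tool_pos: [0.5468, -0.1176, 0.1906]
ee_rot: [-0.697, -0.116, 0.698, -0.117]
contact_force: [-5.3, -3.3, 2.6]
finger_gap: 0.003
Ftool [-3.66  0.93  6.33] sd [0.64 0.73 0.57] x_rel mm [40.65 -0.19 67.15] t 14.9333
clock: 15.6
tool_pos: [0.5488, -0.1167, 0.1906]
ee_rot: [-0.697, -0.117, 0.698, -0.117]
contact_force: [-5.7, -2.2, 4.3]
finger_gap: 0.006
Ftool [-4.45  0.31  5.45] sd [0.43 0.34 0.49] x_rel mm [ 4.066e+01 -5.000e-02  6.928e+01] t 15.8
```

View pics/s12c.png

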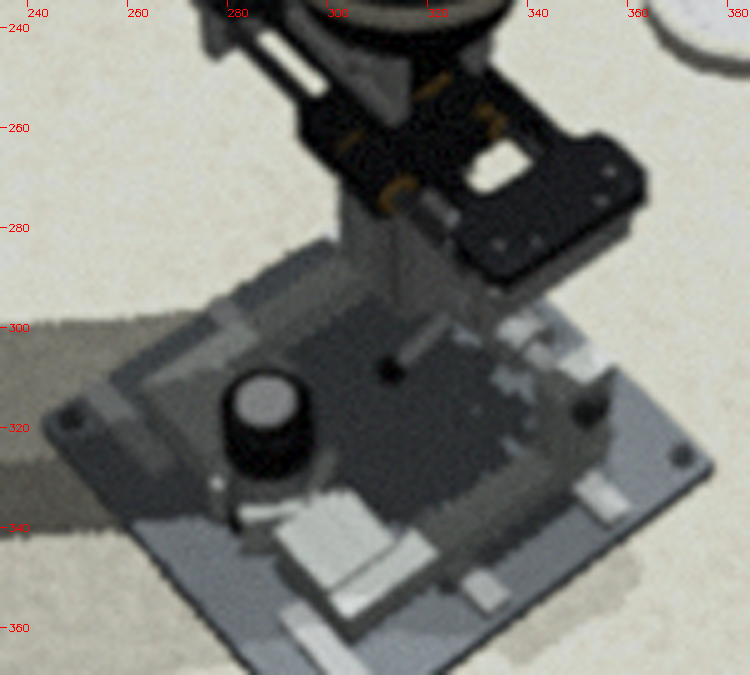

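Fz 5.5 N with a 4.5 N rubbing force gives about 0.12 N m of torque, so it is still running free at q≈2.75. I'll add a torque estimate and go in fine steps.

```bash
cat >> st.py <<'E'
x=((T.T@(np.array([.4832,-.1392,.15])-np.mean(P,0)))[2]*1000)-100+8+6
a=np.arcsin(x/44); f=np.mean(F,0); print("a deg %.1f q %.3f torque Nm %.3f"%(np.degrees(a),a+np.pi,(f[2]*44*np.cos(a)+f[0]*(44*np.sin(-a)+6))/1000))
E
for i in 1; do :; done
python3 -m inch '[[0,0,0,0,0,-0.001,0],[0,0,0,0,0,-0.001,0],[0,0,0,0,0,0,0],[0,0,0,0,0,0,0],[0,0,0,0,0,0,0],[0,0,0,0,0,0,0],[0,0,0,0,0,0,0],[0,0,0,0,0,0,0]]'
python3 st.py
python3 -m inch '[[0,0,0,0,0,-0.001,0],[0,0,0,0,0,-0.001,0],[0,0,0,0,0,0,0],[0,0,0,0,0,0,0],[0,0,0,0,0,0,0],[0,0,0,0,0,0,0],[0,0,0,0,0,0,0],[0,0,0,0,0,0,0]]'
python3 st.py
```

```text
clock: 16.52
tool_pos: [0.5508, -0.1159, 0.1906]
ee_rot: [-0.697, -0.117, 0.698, -0.117]
contact_force: [-4.7, -1.7, 4.0]
finger_gap: 0.005
Ftool [-3.51 -0.12  5.37] sd [0.68 0.39 0.35] x_rel mm [ 4.063e+01 -1.000e-02  7.140e+01] t 16.7167
a deg -19.4 q 2.803 torque Nm 0.151
clock: 17.38
tool_pos: [0.5527, -0.1153, 0.1906]
ee_rot: [-0.697, -0.117, 0.698, -0.117]
contact_force: [-4.3, -2.3, 2.8]
finger_gap: 0.004
Ftool [-2.25  0.08  4.47] sd [0.33 0.59 0.48] x_rel mm [4.062e+01 2.000e-02 7.352e+01] t 17.5833
a deg -16.5 q 2.854 torque Nm 0.147
```

Torque is 0.15 N m, exactly the free-running value, at q≈2.85. Continuing in smaller steps.

```bash
python3 -m inch '[[0,0,0,0,0,-0.001,0],[0,0,0,0,0,0,0],[0,0,0,0,0,0,0],[0,0,0,0,0,0,0],[0,0,0,0,0,0,0],[0,0,0,0,0,0,0],[0,0,0,0,0,0,0],[0,0,0,0,0,0,0]]'
python3 st.py
python3 -m inch '[[0,0,0,0,0,-0.001,0],[0,0,0,0,0,0,0],[0,0,0,0,0,0,0],[0,0,0,0,0,0,0],[0,0,0,0,0,0,0],[0,0,0,0,0,0,0],[0,0,0,0,0,0,0],[0,0,0,0,0,0,0]]'
python3 st.py
```

```text
clock: 18.25
tool_pos: [0.5537, -0.1149, 0.1907]
ee_rot: [-0.697, -0.117, 0.697, -0.117]
contact_force: [-3.7, -0.7, 2.8]
finger_gap: 0.007
Ftool [-3.36 -0.54  4.  ] sd [0.31 0.35 0.61] x_rel mm [40.66  0.   74.62] t 18.45
a deg -15.0 q 2.880 torque Nm 0.112
clock: 19.12
tool_pos: [0.5546, -0.1146, 0.1906]
ee_rot: [-0.697, -0.117, 0.697, -0.117]
contact_force: [-4.1, -0.3, 3.5]
finger_gap: 0.008
Ftool [-3.33 -0.52  4.17] sd [0.25 0.42 0.36] x_rel mm [40.64  0.   75.55] t 19.3167
a deg -13.7 q 2.902 torque Nm 0.123
```

```bash
python3 -m inch '[[0,0,0,0,0,-0.001,0],[0,0,0,0,0,0,0],[0,0,0,0,0,0,0],[0,0,0,0,0,0,0],[0,0,0,0,0,0,0],[0,0,0,0,0,0,0],[0,0,0,0,0,0,0],[0,0,0,0,0,0,0]]'
python3 st.py
python3 -m inch '[[0,0,0,0,0,-0.001,0],[0,0,0,0,0,0,0],[0,0,0,0,0,0,0],[0,0,0,0,0,0,0],[0,0,0,0,0,0,0],[0,0,0,0,0,0,0],[0,0,0,0,0,0,0],[0,0,0,0,0,0,0]]'
python3 st.py
```

```text
clock: 19.98
tool_pos: [0.5556, -0.1143, 0.1906]
ee_rot: [-0.697, -0.117, 0.697, -0.117]
contact_force: [-4.6, -1.3, 4.9]
finger_gap: 0.001
Ftool [-4.   -0.39  4.95] sd [0.85 0.32 0.62] x_rel mm [ 4.065e+01 -1.000e-02  7.654e+01] t 20.1833
a deg -12.4 q 2.925 torque Nm 0.151
clock: 20.85
tool_pos: [0.5564, -0.114, 0.1906]
ee_rot: [-0.697, -0.117, 0.698, -0.117]
contact_force: [-6.2, -1.7, 5.0]
finger_gap: 0.006
Ftool [-4.84 -0.54  6.32] sd [0.31 0.38 0.35] x_rel mm [40.67  0.   77.42] t 21.05
a deg -11.2 q 2.945 torque Nm 0.202
```

Torque is rising (0.202), so the jaws have met the barrel. Continuing in 1 mm steps, aiming for about 0.36 N m (around 33 N).

```bash
python3 -m inch '[[0,0,0,0,0,-0.001,0],[0,0,0,0,0,0,0],[0,0,0,0,0,0,0],[0,0,0,0,0,0,0],[0,0,0,0,0,0,0],[0,0,0,0,0,0,0],[0,0,0,0,0,0,0],[0,0,0,0,0,0,0]]'
python3 st.py
```

```text
clock: 21.72
tool_pos: [0.5572, -0.1137, 0.1906]
ee_rot: [-0.697, -0.117, 0.698, -0.117]
contact_force: [-6.4, -2.3, 5.3]
finger_gap: 0.005
Ftool [-5.32 -0.82  7.13] sd [0.43 0.56 0.33] x_rel mm [ 4.068e+01 -1.000e-02  7.828e+01] t 21.9167
a deg -10.1 q 2.965 torque Nm 0.236
```

```bash
python3 -m inch '[[0,0,0,0,0,-0.0007,0],[0,0,0,0,0,0,0],[0,0,0,0,0,0,0],[0,0,0,0,0,0,0],[0,0,0,0,0,0,0],[0,0,0,0,0,0,0],[0,0,0,0,0,0,0],[0,0,0,0,0,0,0]]'
python3 st.py
```

```text
clock: 22.58
tool_pos: [0.5578, -0.1136, 0.1906]
ee_rot: [-0.697, -0.117, 0.698, -0.117]
contact_force: [-7.2, -1.4, 6.2]
finger_gap: 0.005
Ftool [-6.25 -0.87  7.84] sd [0.34 0.33 0.48] x_rel mm [ 4.068e+01 -1.000e-02  7.884e+01] t 22.7833
a deg -9.4 q 2.978 torque Nm 0.258
```

```bash
python3 -m inch '[[0,0,0,0,0,-0.001,0],[0,0,0,0,0,0,0],[0,0,0,0,0,0,0],[0,0,0,0,0,0,0],[0,0,0,0,0,0,0],[0,0,0,0,0,0,0],[0,0,0,0,0,0,0],[0,0,0,0,0,0,0]]'
python3 st.py
```

```text
clock: 23.45
tool_pos: [0.5586, -0.1133, 0.1906]
ee_rot: [-0.697, -0.117, 0.698, -0.117]
contact_force: [-9.4, -1.3, 7.5]
finger_gap: 0.004
Ftool [-7.36 -1.41  9.31] sd [0.55 0.37 0.36] x_rel mm [ 4.071e+01 -3.000e-02  7.971e+01] t 23.65
a deg -8.2 q 2.998 torque Nm 0.315
```

```bash
python3 -m inch '[[0,0,0,0,0,-0.001,0],[0,0,0,0,0,0,0],[0,0,0,0,0,0,0],[0,0,0,0,0,0,0],[0,0,0,0,0,0,0],[0,0,0,0,0,0,0],[0,0,0,0,0,0,0],[0,0,0,0,0,0,0]]'
python3 st.py
```

```text
clock: 24.32
tool_pos: [0.5594, -0.1131, 0.1906]
ee_rot: [-0.697, -0.117, 0.698, -0.117]
contact_force: [-10.0, -2.3, 8.8]
finger_gap: 0.005
Ftool [-8.49 -1.64 10.19] sd [0.46 0.5  0.5 ] x_rel mm [ 4.073e+01 -4.000e-02  8.054e+01] t 24.5167
a deg -7.1 q 3.017 torque Nm 0.348
```

Torque is about 0.35 N m, so the squeeze is about 31 N, bounded between roughly 25 and 47 N. That is well between 12 and 80 N. I'll back off and lift clear.

```bash
python3 -m inch '[[0,0,0,0,0,0.002,0],[0,0,0,0,0,0.006,0],[0,0,0,0,0,0.006,0],[0,0,0,-0.015,0,0,0],[0,0,0,-0.025,0,0,0],[0,0,0,-0.03,0,0,0],[0,0,0,-0.02,0,0,0],[0,0,0,0,0,0,0]]'
python3 - <<'E'
from h import *
shot("wrist","w13");shot("side","s13"); shot("scene","c13"); d=load("s13"); crop(d,235,255,385,390,5,"s13c"); crop(load("c13"),225,170,345,275,6,"c13c"); s=readout.state(); print(s["tool_pos"],s["contact_force"])
E
```

```text
clock: 25.18
tool_pos: [0.5479, -0.1177, 0.2848]
ee_rot: [0.7, 0.116, -0.695, 0.117]
contact_force: [0.8, -0.4, 0.5]
finger_gap: 0.004
[ 0.54647858 -0.11724553  0.28017191] [-0.60797636 -1.15716063 -0.32927413]
```

View pics/s13c.png

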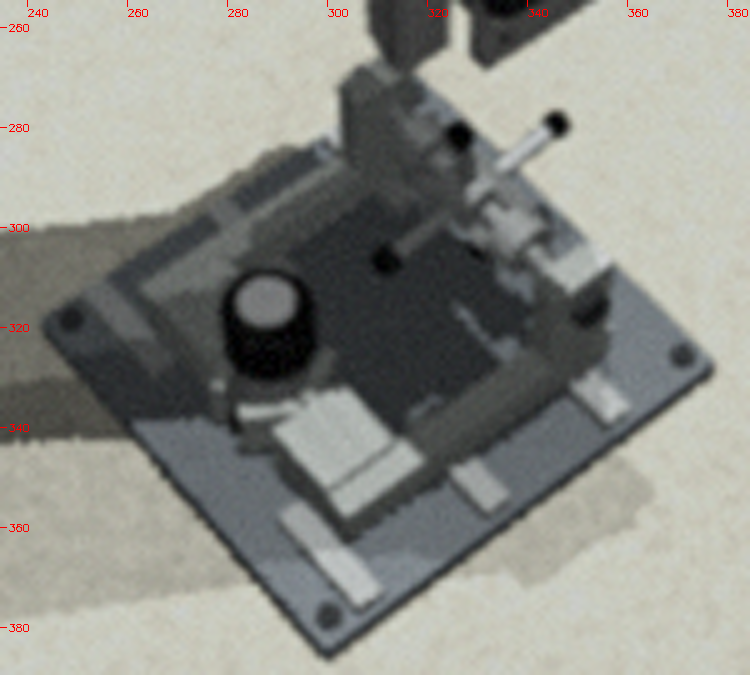

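View pics/w13.png

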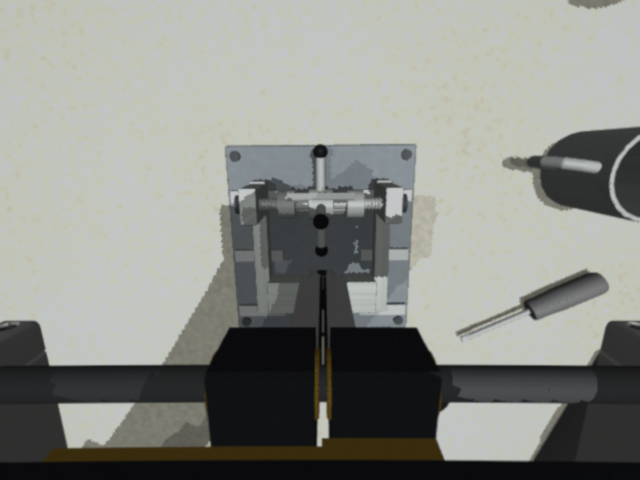

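View pics/c13c.png

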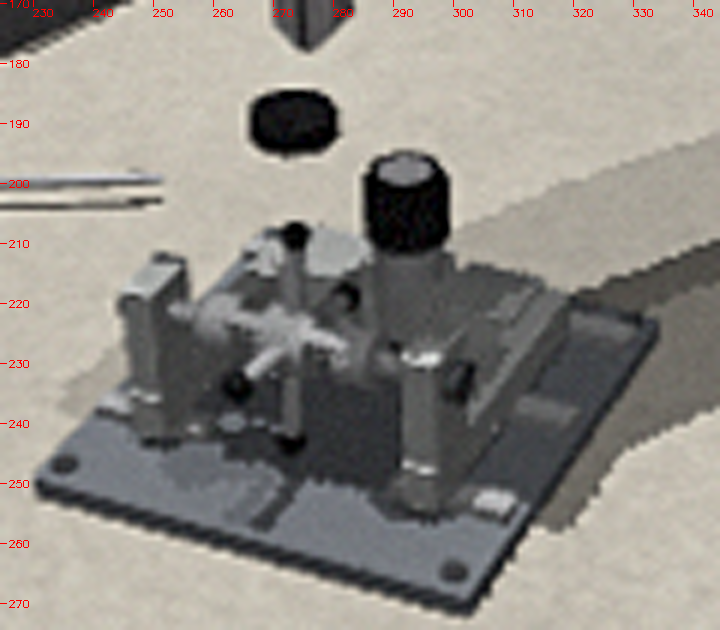

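```bash
python3 - <<'E'
from q import *
print("side",fitq(load("s13"),[(344.2,278.8),(324.5,281.2),(309.7,306.2)],3.0))
print("scene",fitq(load("c13"),[(273.7,208.3),(282.3,218.3),(264,233.7),(273.3,243)],3.0))
print("wrist",fitq(load("w13"),[(320,151.5),(320.5,221.5),(321,250.5)],3.0))
for z in (.09,): 
  x,e=tri([(load("s13"),(287.3,315)),(load("c13"),(290.5,197.5))]); print("eyepiece top",x.round(4),np.round(e,4))
E
```

```text
side (array([ 2.973, -1.043, -0.359]), np.float64(0.43))
scene (array([ 2.988, -0.125, -0.849]), np.float64(0.34))
wrist (array([ 2.987, -0.253,  0.382]), np.float64(0.13))
eyepiece top [ 0.4833 -0.1411  0.092 ] [0.0016 0.0016]
```

Everything stands. The vision q (about 2.98) is slightly under the feel estimate (3.017), so I'll re-touch the same bar to check that the squeeze is still there.

```bash
python3 st.py; python3 -m inch '[[0,0,0,0.02,0,0,0],[0,0,0,0.03,0,0,0],[0,0,0,0.025,0,0,0],[0,0,0,0.015,0,0,0],[0,0,0,0,0,-0.004,0],[0,0,0,0,0,-0.004,0],[0,0,0,0,0,-0.003,0],[0,0,0,0,0,0,0]]'
python3 st.py
```

```text
Ftool [0.16 0.07 0.34] sd [0.23 0.43 0.43] x_rel mm [129.77   0.2   66.93] t 25.5333
a deg -25.7 q 2.693 torque Nm 0.017
clock: 26.2
tool_pos: [0.5578, -0.1136, 0.1914]
ee_rot: [0.697, 0.117, -0.697, 0.117]
contact_force: [-1.9, -0.6, -1.8]
finger_gap: 0.002
Ftool [ 0.81 -0.34  1.06] sd [0.69 0.37 0.68] x_rel mm [41.37 -0.15 78.67] t 26.4
a deg -9.6 q 2.974 torque Nm 0.057
```

```bash
python3 -m inch '[[0,0,0,0,0,-0.001,0],[0,0,0,0,0,0,0],[0,0,0,0,0,0,0],[0,0,0,0,0,0,0],[0,0,0,0,0,0,0],[0,0,0,0,0,0,0],[0,0,0,0,0,0,0],[0,0,0,0,0,0,0]]'
python3 st.py
python3 -m inch '[[0,0,0,0,0,-0.001,0],[0,0,0,0,0,0,0],[0,0,0,0,0,0,0],[0,0,0,0,0,0,0],[0,0,0,0,0,0,0],[0,0,0,0,0,0,0],[0,0,0,0,0,0,0],[0,0,0,0,0,0,0]]'
python3 st.py
```

```text
clock: 27.07
tool_pos: [0.558, -0.1136, 0.1909]
ee_rot: [-0.697, -0.117, 0.698, -0.117]
contact_force: [-4.9, -2.0, 3.9]
finger_gap: 0.005
Ftool [-4.43 -0.17  5.33] sd [0.58 0.43 0.25] x_rel mm [40.88 -0.12 79.06] t 27.2667
a deg -9.1 q 2.983 torque Nm 0.174
clock: 27.93
tool_pos: [0.5586, -0.1134, 0.1908]
ee_rot: [-0.697, -0.117, 0.698, -0.117]
contact_force: [-8.8, -2.3, 5.5]
finger_gap: 0.003
Ftool [-5.97 -0.96  8.6 ] sd [0.51 0.28 0.44] x_rel mm [40.88 -0.09 79.62] t 28.1333
a deg -8.3 q 2.996 torque Nm 0.301
```

```bash
python3 -m inch '[[0,0,0,0,0,-0.0012,0],[0,0,0,0,0,0,0],[0,0,0,0,0,0,0],[0,0,0,0,0,0,0],[0,0,0,0,0,0,0],[0,0,0,0,0,0,0],[0,0,0,0,0,0,0],[0,0,0,0,0,0,0]]'
python3 st.py
```

```text
clock: 28.8
tool_pos: [0.5595, -0.1131, 0.1908]
ee_rot: [-0.697, -0.117, 0.698, -0.116]
contact_force: [-9.7, -2.3, 7.5]
finger_gap: 0.005
Ftool [-7.38 -1.05  9.71] sd [0.12 0.58 0.22] x_rel mm [ 4.090e+01 -8.000e-02  8.059e+01] t 29.0
a deg -7.1 q 3.018 torque Nm 0.340
```

The same torque (0.34 N m) came back at the same position as before, so the turnbuckle stayed put and the squeeze of about 30 N is still there. I'll retreat clear and do a last check.

```bash
python3 -m inch '[[0,0,0,0,0,0.002,0],[0,0,0,0,0,0.006,0],[0,0,0,0,0,0.006,0],[0,0,0,-0.015,0,0,0],[0,0,0,-0.03,0,0,0],[0,0,0,-0.035,0,0,0],[0,0,0,-0.035,0,0,0],[0,0,0,-0.02,0,0,0]]'
python3 -m inch '[[0,0,0,0,0,-0.02,0],[0,0,0,0,0,-0.02,0],[0,0,0,0,0,-0.02,0],[0,0,0,0,0,-0.02,0],[0,0,0,0,0,-0.01,0],[0,0,0,0,0,0,0],[0,0,0,0,0,0,0],[0,0,0,0,0,0,0]]'
python3 - <<'E'
from h import *
d=shot("wrist","w14"); shot("side","s14"); s=readout.state(); print(s["tool_pos"],s["contact_force"],abs(s["joint_velocities"]).max())
E
```

```text
clock: 29.67
tool_pos: [0.5473, -0.1176, 0.3295]
ee_rot: [0.699, 0.116, -0.696, 0.117]
contact_force: [1.0, -0.5, 0.9]
finger_gap: 0.006
clock: 30.33
tool_pos: [0.6313, -0.0886, 0.3257]
ee_rot: [-0.697, -0.116, 0.698, -0.116]
contact_force: [0.4, -0.1, 0.4]
finger_gap: 0.008
[ 0.63141796 -0.08854569  0.32596184] [0.20178321 0.36756083 0.74329779] 0.005034563576799011
```

View pics/w14.png

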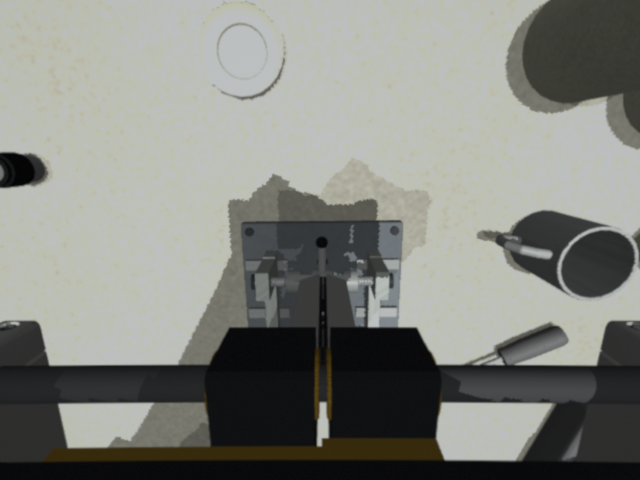

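View pics/s14.png

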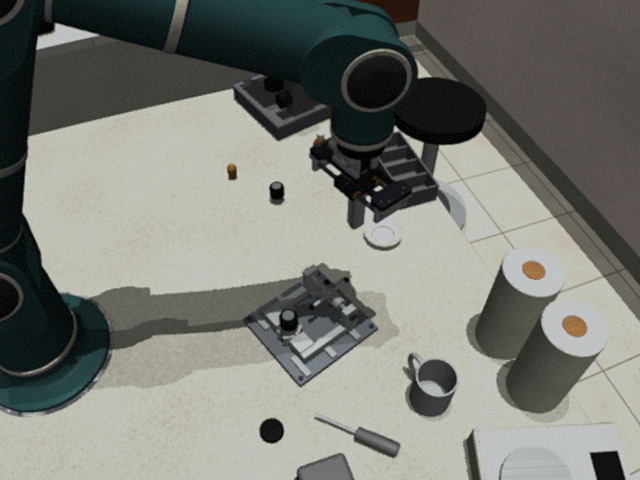

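The side view shows the eyepiece upright between the closed jaws at about (289,320). The bystanders are where they started and the arm is clear and still. Handing in.

```bash
python3 -c "
from workcell import ctrl; print(ctrl.close_job())"
```

```text
the job is handed in; nothing more can be done
None
```

The tall eyepiece is standing upright on the pad with both jaws closed on it. The job went in at about 30 s of the 72 s; the hand-in gives no verdict.

- **Placing:** I gripped it by its black grip, set it on the pad and let go. In the wrist picture the barrel sat within about 1 mm of the pad's centre before release.
- **Clamping:** I pushed three cross-bars in turn with the closed fingers. The turnbuckle ran free at about 0.15 N m, started to stiffen at q ≈ 2.93, and I stopped at about 0.35 N m. That is roughly 30 N of squeeze, or 25 to 47 N allowing for rubbing at the ball; the jaw force itself cannot be read.
- **Last checks:** Pushing the same bar again gave 0.34 N m at the same position, so the clamp had not loosened. The last side picture shows the eyepiece upright between the closed jaws, the bystanders in view look unmoved, and the arm was clear and still.

**Disagreements:**
- The final q was about 2.98 by camera and 3.02 by feel; I put this down to the fingers flexing.
- The final eyepiece position from the side and scene cameras came out about 2 mm from where I placed it and 2 mm high, about the accuracy of their calibration.
- The wrist camera's reported mount changed by about 1 mm after the first picture, so I placed the eyepiece using the pad and barrel seen in the same wrist picture.

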